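Sort rotor inserts through the slide gauge

ROBOT

A 6-joint arm with a two-finger parallel gripper is mounted at the origin on the work surface. World frame = base frame: x ahead of the robot, y to its left, z up, the work surface at z = 0. Lengths are in m, angles in rad, forces in N, time in s.
With the tool pointing down it reaches from about 0.425 to 0.95 m from the base axis. Payload 3.5 kg.
Tool frame: the origin (TCP) lies on the centre line of the jaws, within the pads' length; the fingertips stand tip_extent ahead of it and the grasp point (between the pads) lies 2 mm behind it (tip_extent is the distance from the TCP to the fingertips, in m); z points along the fingers, y is the direction in which the jaws open and shut (so a half turn about z gives the same grasp; the last joint's range is limited). The gripper opens to 85 mm and grips with 20 to 120 N. Pads are 22 mm wide; open, the fingers measure 114 mm over their backs; the gripper's body (76 mm by 85 mm) begins 54 mm behind the grasp point. The pads swing forward as they close: fully open they stand 13 mm farther back than shut.
Start: joints at [1.194, 0.286, 1.577, -0, 1.279, -0.15], TCP at [0.152, 0.658, 0.248] pointing down, gripper open.
Joint ranges: [-2.77, 2.77], [-0.9, 2.22], [0.21, 2.48], [-1.53, 4.67], [0.24, 2.81], [-2.84, 2.84]. Speed limits (rad/s): [2.79, 2.79, 3.14, 3.14, 3.14, 3.14].

INTERFACE

Orientations are given as a unit quaternion [x, y, z, w].
In Python, from plant import * gives the robot as it stands.
- The arm moves only by the shell command python3 -m crank 'ROWS' [FORCE]. ROWS is JSON, a list of rows, each a list of 7 numbers: the gripper's target within -1 to 1 (shut at 1, half-way at 0, fully open at -1), then the shift along the tool's x, y, z in cm, then the turn, a rotation vector about the tool's x, y, z in degrees. In form: [[fingers, tx, ty, tz, wx, wy, wz], ...]. A call has 1 to 5 rows; each row shifts and turns the commanded pose from where the row before left it, along the tool's axes as they then stand; what a row does not reach is not made up. A row lasts 1/10 s, in which the tool goes at most 50 mm and 8.59 degrees, less where a joint would pass 70% of its speed; a pose out of reach is approached as far as the arm can. A call is refused whole if a number of a shift passes 5 or a number of a turn 8.59, either way. A call with a gripper value outside its range is refused whole. The fingers move at their own pace and stop on an object; FORCE is the grip in N (left out, the last holds). Time passes only in rows, so rows that do not move let the fingers close. It gives the time, the measured TCP pose, the force and the opening at its end, in the units of the state.
- get_state(): the state, without advancing time (a new reading comes with each control period).
- read_camera(name): name is "scene" or "top"; returns a dict with "color" (480x640x3 uint8, red, green, blue), "vfov" (degrees; the focal length in pixels is half the picture's height over the tangent of half this angle, whatever the lens; pixels are square), "cx", "cy" (the principal point, pixels), "distortion" ([k1, k2, p1, p2, k3] as OpenCV has them; the pictures are not rectified), "cam_to_world" (4x4, takes a point from camera to world coordinates). Camera axes: x right, y up, looking along -z (the intrinsics and any distortion apply to the point x, -y, -z); pixel columns grow to the right and rows downward; lengths in m; the calibration is good to about 2 mm. A picture is of the moment at which its call begins. There is no depth.
- sign_off(): hands the job in, once; it reports no verdict.
Trained networks look in the newest picture that a camera, given by its name, has taken for a name from the list of things; names that differ only in an ending like _2 or _b are one class to them, and where a whole thing is asked for, a point or a joint stands for the part that bears it (a point fixed in the world has none). Each returns a list of dicts, best first, with "p" (0 to 1); they miss things now and then, are a little off and sometimes report something else, mostly with a low value. They report only what shows in the picture. A call takes as long as a camera call. They do not tell look-alikes from the thing itself.
- trace(thing, camera): "pixels" (480x640 bool, what is visible of it) and "location" ([column, row] in pixels, amid what is visible of it).
- place_of(thing, camera): "location" ([column, row] in pixels: a listed point, or the origin of a listed thing).
The state is a dict: "time": time; "qpos": joint angles; "dq": joint speeds; "joint_efforts": joint torques, N m; "eef_pos": TCP position; "tcp_rot": TCP orientation; "contact_force": force on the tool from outside, world axes, zero at the start; "wrist_torque": the same for the moment, N m; "opening": opening from 0.0 (shut) to 1.0 (fully open).
Only numpy, scipy, OpenCV 4.12 (cv2) and the standard library are available. Lean on these libraries where they do the work, as an engineer would, in place of code of your own. Each camera call takes 0.05 s, during which the arm holds its last target.

TASK

Find out with the slide gauge which of the three white rotor inserts fit: holding an insert by its stem, slide its foot along the gauge's floor from the open end into the gap of the plate fitted across the lane. Slide every insert that passes right through the plate and leave it standing in the covered bay behind; stand every insert that will not pass upright in the steel tray, without forcing it: a light push tells. Leave the other things on the bench where they are.

Things in the scene. Friction and masses are not known exactly. Their poses are not given: they have to be found in the camera images.
- gauge: aluminium slide gauge fixed to the bench. Origin: on the bench under the throat (middle of the fitted plate's gap); x along the lane from open entry to closed end, y to the left. Floor 92 mm wide, top 8 mm above the bench, x = -72 to +128 mm; fitted plate at x = -8 to +8.
- gauge_entry (a point): point on the gauge's floor 45 mm before the throat, on the lane's middle line: from x = -72 to -8 mm the floor is open above and at the sides, and inserts are set down here. An insert that fits has 1.2 mm or more play each side; one that does not is 2.5 mm or more too wide and stops on both jaw noses, its centre 8 to 14 mm before the throat. Axes as the gauge's
- gauge_bay (a point): middle of the bay on its floor, 63 mm past the throat. The bay runs from x = +8 mm to an end stop at +118 mm in the gauge's frame, 60 mm wide inside; it holds all inserts that pass, one behind the other. Axes as the gauge's
- gauge_slot (a point): on the clear cover over plate and bay (x = 0 to 128 mm in the gauge's frame), its underside 31 and top 34 mm above the bench, with dark 4 mm screw heads near its outer edges. Point: middle of its top, 64 mm past the throat, in the 26 mm wide slot along it through which stems stick out, so an insert can be held by the stem all the way; feet do not go in through the slot
- plate_1: dark steel gauge plate, 90 (y) x 16 (x) x 22 mm tall: two jaws with a gap between; noses rounded, radius 8 mm. Two plates, gaps 33.5 and 38.5 mm, which is which unknown: one is fitted at the gauge's origin (test with that one), the other parked on the ledge 100 mm to its +y side. Both fixed. Origin: middle of the underside, axes as the gauge's
- plate_2: the other gauge plate; same words as plate_1
- insert_1: one of three look-alike white plastic rotor inserts, loose, upright: round foot 20 mm tall, 31 to 41 mm across (sizes differ; which is which is unknown), and a round stem 18 mm across rising from its centre to 66 mm above the underside. About 0.12 kg. Origin: centre of the underside, z up the stem
- insert_2: another insert; same words as insert_1
- insert_3: the third insert; same words as insert_1
- tray: shallow open stainless steel tray for inserts that do not fit, 160 (x) x 130 (y) x 25 mm tall, walls 4 mm, floor 4 mm thick, fixed to the bench. Origin: centre of its underside
- vial: bystander, loose: small glass vial with a blue cap, 28 mm across, 52 mm tall. Origin: centre of the underside
- jar: bystander, loose: glass jar with a white cap, 60 mm across, 75 mm tall. Origin: centre of the underside
- bottle: bystander, loose: glass bottle with a blue cap and a red label, 68 mm across, 110 mm tall. Origin: centre of the underside
- bottle_wide: bystander, loose: glass bottle with a yellow cap, 72 mm across, 100 mm tall. Origin: centre of the underside
- beaker: bystander, loose: open glass beaker, 68 mm across, 85 mm tall. Origin: centre of the underside
- tip_box: bystander, loose: green box of yellow pipette tips, 75 x 110 x 51 mm tall. Origin: centre of the underside
Not all that is in view belongs to the job. Leave any brown or green look-alike of the insert_2 alone.

How it is judged:
At the end, for the whole second after the job is handed in: Every insert whose foot passes the fitted plate stands upright (within 0.25 rad) on the gauge's floor in the covered bay, wholly past the gap (its centre at least 24 mm past the throat); every other insert stands upright (within 0.25 rad) on the floor of the steel tray; all are at rest and released (((horizontal distance between plate_1 and gauge below 0.02 m and (((x of insert_1 in the frame of gauge between 0.024 and 0.125 m and y of insert_1 in the frame of gauge between -0.02 and 0.02 m and z of insert_1 in the frame of gauge between 0 and 0.016 m and angle between insert_1's own z axis and vertical below 0.25 rad and linear speed of insert_1 below 0.02 m/s) and (x of insert_2 in the frame of tray between -0.075 and 0.075 m and y of insert_2 in the frame of tray between -0.06 and 0.06 m and z of insert_2 in the frame of tray between -0.002 and 0.015 m and angle between insert_2's own z axis and vertical below 0.25 rad and linear speed of insert_2 below 0.02 m/s) and (x of insert_3 in the frame of tray between -0.075 and 0.075 m and y of insert_3 in the frame of tray between -0.06 and 0.06 m and z of insert_3 in the frame of tray between -0.002 and 0.015 m and angle between insert_3's own z axis and vertical below 0.25 rad and linear speed of insert_3 below 0.02 m/s)) or ((x of insert_2 in the frame of gauge between 0.024 and 0.125 m and y of insert_2 in the frame of gauge between -0.02 and 0.02 m and z of insert_2 in the frame of gauge between 0 and 0.016 m and angle between insert_2's own z axis and vertical below 0.25 rad and linear speed of insert_2 below 0.02 m/s) and (x of insert_1 in the frame of tray between -0.075 and 0.075 m and y of insert_1 in the frame of tray between -0.06 and 0.06 m and z of insert_1 in the frame of tray between -0.002 and 0.015 m and angle between insert_1's own z axis and vertical below 0.25 rad and linear speed of insert_1 below 0.02 m/s) and (x of insert_3 in the frame of tray between -0.075 and 0.075 m and y of insert_3 in the frame of tray between -0.06 and 0.06 m and z of insert_3 in the frame of tray between -0.002 and 0.015 m and angle between insert_3's own z axis and vertical below 0.25 rad and linear speed of insert_3 below 0.02 m/s)) or ((x of insert_3 in the frame of gauge between 0.024 and 0.125 m and y of insert_3 in the frame of gauge between -0.02 and 0.02 m and z of insert_3 in the frame of gauge between 0 and 0.016 m and angle between insert_3's own z axis and vertical below 0.25 rad and linear speed of insert_3 below 0.02 m/s) and (x of insert_1 in the frame of tray between -0.075 and 0.075 m and y of insert_1 in the frame of tray between -0.06 and 0.06 m and z of insert_1 in the frame of tray between -0.002 and 0.015 m and angle between insert_1's own z axis and vertical below 0.25 rad and linear speed of insert_1 below 0.02 m/s) and (x of insert_2 in the frame of tray between -0.075 and 0.075 m and y of insert_2 in the frame of tray between -0.06 and 0.06 m and z of insert_2 in the frame of tray between -0.002 and 0.015 m and angle between insert_2's own z axis and vertical below 0.25 rad and linear speed of insert_2 below 0.02 m/s)))) or (horizontal distance between plate_2 and gauge below 0.02 m and (((x of insert_1 in the frame of tray between -0.075 and 0.075 m and y of insert_1 in the frame of tray between -0.06 and 0.06 m and z of insert_1 in the frame of tray between -0.002 and 0.015 m and angle between insert_1's own z axis and vertical below 0.25 rad and linear speed of insert_1 below 0.02 m/s) and (x of insert_2 in the frame of gauge between 0.024 and 0.125 m and y of insert_2 in the frame of gauge between -0.02 and 0.02 m and z of insert_2 in the frame of gauge between 0 and 0.016 m and angle between insert_2's own z axis and vertical below 0.25 rad and linear speed of insert_2 below 0.02 m/s) and (x of insert_3 in the frame of gauge between 0.024 and 0.125 m and y of insert_3 in the frame of gauge between -0.02 and 0.02 m and z of insert_3 in the frame of gauge between 0 and 0.016 m and angle between insert_3's own z axis and vertical below 0.25 rad and linear speed of insert_3 below 0.02 m/s)) or ((x of insert_2 in the frame of tray between -0.075 and 0.075 m and y of insert_2 in the frame of tray between -0.06 and 0.06 m and z of insert_2 in the frame of tray between -0.002 and 0.015 m and angle between insert_2's own z axis and vertical below 0.25 rad and linear speed of insert_2 below 0.02 m/s) and (x of insert_1 in the frame of gauge between 0.024 and 0.125 m and y of insert_1 in the frame of gauge between -0.02 and 0.02 m and z of insert_1 in the frame of gauge between 0 and 0.016 m and angle between insert_1's own z axis and vertical below 0.25 rad and linear speed of insert_1 below 0.02 m/s) and (x of insert_3 in the frame of gauge between 0.024 and 0.125 m and y of insert_3 in the frame of gauge between -0.02 and 0.02 m and z of insert_3 in the frame of gauge between 0 and 0.016 m and angle between insert_3's own z axis and vertical below 0.25 rad and linear speed of insert_3 below 0.02 m/s)) or ((x of insert_3 in the frame of tray between -0.075 and 0.075 m and y of insert_3 in the frame of tray between -0.06 and 0.06 m and z of insert_3 in the frame of tray between -0.002 and 0.015 m and angle between insert_3's own z axis and vertical below 0.25 rad and linear speed of insert_3 below 0.02 m/s) and (x of insert_1 in the frame of gauge between 0.024 and 0.125 m and y of insert_1 in the frame of gauge between -0.02 and 0.02 m and z of insert_1 in the frame of gauge between 0 and 0.016 m and angle between insert_1's own z axis and vertical below 0.25 rad and linear speed of insert_1 below 0.02 m/s) and (x of insert_2 in the frame of gauge between 0.024 and 0.125 m and y of insert_2 in the frame of gauge between -0.02 and 0.02 m and z of insert_2 in the frame of gauge between 0 and 0.016 m and angle between insert_2's own z axis and vertical below 0.25 rad and linear speed of insert_2 below 0.02 m/s)))))); the robot touches nothing.
It fails at once if an insert is forced: pressed against a gauge plate with over 80 N in all (both jaws added up; a push of 40 N or so) (contact force between any of insert_1, insert_2, insert_3 and plate_1 above 80 N or contact force between any of insert_1, insert_2, insert_3 and plate_2 above 80 N).
It fails at once if a bystander (vial, jar, bottle, wide bottle, beaker or tip box) is pushed more than 30 mm (distance of any of vial, jar, bottle, bottle_wide, beaker, tip_box from where it was at the start of the episode above 0.03 m).
It fails at once if a bystander is tipped over (angle between any of vial, jar, bottle, bottle_wide, beaker, tip_box's own z axis and vertical above 0.5 rad).
It also fails if it takes over 72 s, if anything falls off the work surface, if the arm or the gripper's body presses on something with over 40 N, if the wrist force passes 120 N, or if a joint passes its speed limit or range.

## Working session

There is one attempt and no reset: what is moved stays moved. The work goes in short steps, Python scripts to look and compute and a shell command to move; the robot and the scene stay as the last step left them, time stands still between calls to the robot, and variables do not carry over. Pictures are saved under pics/ and viewed, and the job is handed in when it is done.

```bash
ls -la; mkdir -p pics; python3 - <<'E'
from plant import *
import cv2
s=get_state()
for k,v in s.items(): print(k,v)
for n in ("scene","top"):
    c=read_camera(n); cv2.imwrite(f"pics/{n}0.png",c["color"][:,:,::-1])
    print(n,c["vfov"],c["cx"],c["cy"],c["distortion"]); print(c["cam_to_world"])
E
```

```text
total 12
drwxr-xr-x  3 agent agent 4096 Dec  6 03:49 .
drwxr-xr-x 23 root  root  4096 Dec  6 03:49 ..
drwxr-xr-x  2 agent agent 4096 Dec  6 03:49 pics
time 0.0
qpos [ 1.19396824e+00  2.87206908e-01  1.57821043e+00 -1.33492730e-05
  1.27858530e+00 -1.49975176e-01]
dq [-0.00081539 -0.00018046 -0.000775   -0.0008093  -0.00025721  0.00013435]
joint_efforts [ 5.87079248e-04 -4.05975258e+01 -2.92629164e+01 -4.85773307e-05
  5.71075172e-03 -1.19405124e-05]
eef_pos [0.15153976 0.65712499 0.24690153]
tcp_rot [ 1.13181397e-01  9.93573610e-01 -1.16509478e-03 -3.07570247e-04]
contact_force [-1.1620533  -0.0578675   0.01100277]
wrist_torque [ 0.01576563 -0.0176129   0.02347593]
opening 1.0011062547576166
scene 46.10509735901715 313.83504220238433 245.88542902846652 [-0.02335362  0.          0.          0.          0.        ]
[[-0.84084305 -0.36451838  0.40013663  1.07240503]
 [ 0.54126054 -0.56012951  0.62712994  0.68753541]
 [-0.00447205  0.74389601  0.66828042  0.86750222]
 [ 0.          0.          0.          1.        ]]
top 45.48398335966857 310.1055421170473 243.91938900630106 [0.03809237 0.         0.         0.         0.        ]
[[-0.0196197   0.98986436 -0.14065428  0.3523723 ]
 [-0.99976699 -0.01815715  0.01167407 -0.06421783]
 [ 0.00900186  0.14085055  0.98998994  1.64568585]
 [ 0.          0.          0.          1.        ]]
```

View pics/scene0.png

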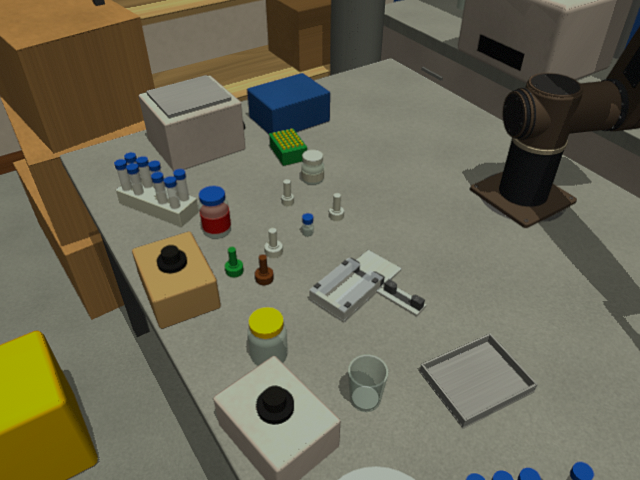

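View pics/top0.png

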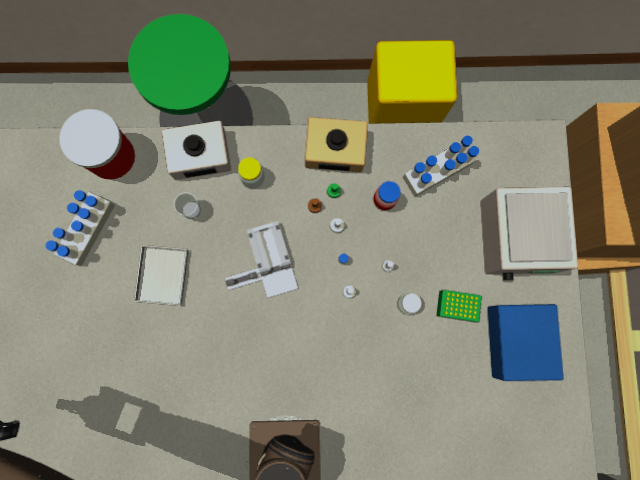

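Scene view: inserts at about (287,192), (337,206), (273,242), vial at (308,223), gauge at (350,285), tray at (478,378). Top view: inserts at (337,225), (389,265), (349,292), gauge at (270,260), tray at (162,276). I'll measure these next.

```bash
cat > h.py <<'E'
import numpy as np, cv2
from plant import *
def cam(n):
    c=read_camera(n); f=240/np.tan(np.radians(c["vfov"]/2))
    c["K"]=np.array([[f,0,c["cx"]],[0,f,c["cy"]],[0,0,1]]); c["D"]=np.array(c["distortion"],float); c["T"]=np.array(c["cam_to_world"]); return c
def ray(c,px):
    u=cv2.undistortPoints(np.array([[px]],float),c["K"],c["D"])[0,0]
    d=c["T"][:3,:3]@np.array([u[0],-u[1],-1.]); return c["T"][:3,3],d
def onz(c,px,z):
    o,d=ray(c,px); return o+d*(z-o[2])/d[2]
def proj(c,P):
    P=np.atleast_2d(P); q=(P-c["T"][:3,3])@c["T"][:3,:3]; q=q*[1,-1,-1]
    return cv2.projectPoints(q.reshape(-1,1,3),np.zeros(3),np.zeros(3),c["K"],c["D"])[0][:,0]
def tri(a,pa,b,pb):
    o1,d1=ray(a,pa);o2,d2=ray(b,pb); A=np.stack([d1,-d2],1); t=np.linalg.lstsq(A,o2-o1,rcond=None)[0]
    p,q=o1+t[0]*d1,o2+t[1]*d2; return (p+q)/2,np.linalg.norm(p-q)
E
python3 - <<'E'
from h import *
np.set_printoptions(precision=4,suppress=True)
Z={"gauge":0,"gauge_entry":.008,"gauge_bay":.008,"gauge_slot":.034,"plate_1":.008,"insert_1":0,"tray":0,"vial":0,"jar":0,"bottle":0,"bottle_wide":0,"beaker":0,"tip_box":0}
cs={n:cam(n) for n in("top","scene")}
for t,z in Z.items():
    for n,c in cs.items():
        for r in place_of(t,n)[:7]:
            if r["p"]>.15: print(t,n,round(r["p"],2),np.round(r["location"],1),onz(c,r["location"],z)[:2])
E
```

```text
gauge top 0.92 [275.3 268.3] [0.517  0.0181]
gauge scene 0.6 [361.5 280.2] [0.5268 0.0225]
gauge scene 0.5 [379.8 264.5] [0.4637 0.0053]
gauge_entry top 0.91 [279.6 282.3] [0.4758 0.0059]
gauge_entry top 0.19 [270.4 246.9] [0.5785 0.0312]
gauge_entry scene 0.66 [380.  266.6] [0.4731 0.0171]
gauge_bay top 0.94 [268.5 249.1] [0.5722 0.0367]
gauge_bay scene 0.95 [345.2 291. ] [0.5792 0.0356]
gauge_slot top 0.89 [266.3 245.6] [0.5788 0.0412]
gauge_slot scene 0.77 [349.2 284.2] [0.5762 0.0441]
gauge_slot scene 0.56 [334.1 216.1] [ 0.4768 -0.1567]
gauge_slot scene 0.33 [363.7 274.1] [0.5337 0.0367]
plate_1 top 0.6 [387.3 199.7] [ 0.7114 -0.3116]
plate_1 top 0.53 [245.8 279.7] [0.4851 0.1023]
plate_1 top 0.51 [275.2 271.2] [0.5079 0.0181]
plate_1 scene 0.95 [402.2 297.8] [0.4916 0.1157]
plate_1 scene 0.49 [364.  272.8] [0.5139 0.0135]
insert_1 top 0.68 [349.8 293.7] [ 0.4399 -0.1946]
insert_1 top 0.65 [314.8 207.4] [ 0.694  -0.0995]
insert_1 top 0.52 [383.2 265.1] [ 0.5205 -0.2936]
insert_1 top 0.51 [332.6 192.3] [ 0.7383 -0.1528]
insert_1 top 0.47 [337.4 224.9] [ 0.6408 -0.1644]
insert_1 t
[... 606 characters left out ...]
361 -0.159 ]
jar top 0.56 [408.  302.1] [ 0.4129 -0.3605]
jar scene 0.94 [314.5 179.2] [ 0.4083 -0.3481]
bottle top 0.21 [193.7 211.1] [0.6891 0.254 ]
bottle scene 0.9 [218.8 230.9] [ 0.7134 -0.2945]
bottle scene 0.73 [273.6 255.6] [ 0.647  -0.1485]
bottle_wide top 0.59 [246.  181.3] [0.7758 0.1014]
bottle_wide scene 0.97 [270.3 355.4] [0.7902 0.0896]
bottle_wide scene 0.55 [362.4 280. ] [0.5248 0.0231]
bottle_wide scene 0.54 [378.3 265.7] [0.4689 0.0065]
beaker top 0.41 [276.5 282.6] [0.4757 0.0151]
beaker scene 0.71 [362.5 400.6] [0.7022 0.2639]
tip_box top 0.82 [453.3 303.7] [ 0.4061 -0.4896]
tip_box top 0.36 [249.8 179.1] [0.7822 0.0902]
tip_box scene 0.97 [288.  154.7] [ 0.4063 -0.4886]
```

```bash
python3 - <<'E'
import cv2
a=cv2.imread("pics/top0.png")[200:310,210:410]; cv2.imwrite("pics/topz.png",cv2.resize(a,None,fx=4,fy=4,interpolation=cv2.INTER_CUBIC))
a=cv2.imread("pics/scene0.png")[170:325,240:440]; cv2.imwrite("pics/scenez.png",cv2.resize(a,None,fx=3.8,fy=3.8,interpolation=cv2.INTER_CUBIC))
E
```

```text
(no output)
```

View pics/topz.png

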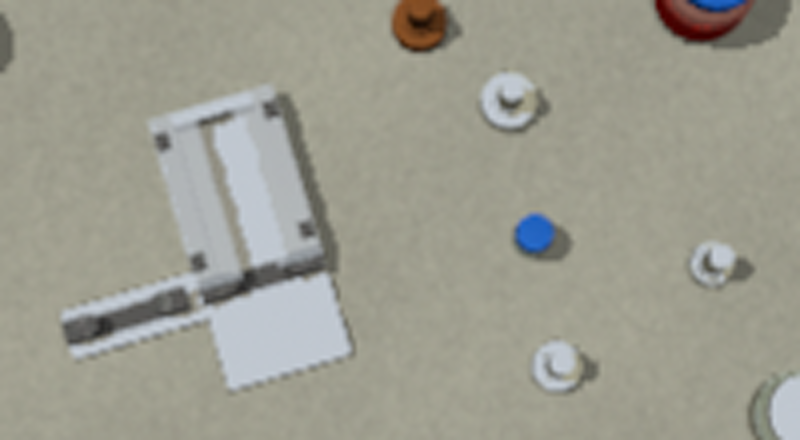

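View pics/scenez.png

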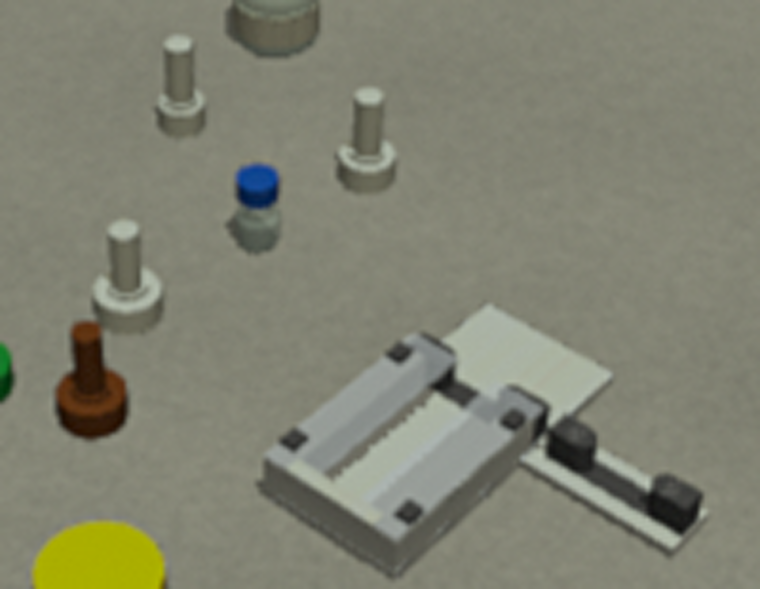

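```bash
python3 - <<'E'
from h import *
import plant; print([ (k,getattr(plant,k)) for k in dir(plant) if not k.startswith('_')][:40])
from scipy.spatial.transform import Rotation as R
np.set_printoptions(precision=4,suppress=True)
print(R.from_quat(get_state()["tcp_rot"]).as_matrix())
cs={n:cam(n) for n in("top","scene")}
tz=lambda u,v:(u/4+210-.375,v/4+200-.375); sz=lambda u,v:(u/3.8+240-.37,v/3.8+170-.37)
obs=[("top",(-.072,.046,.008),tz(231,390)),("top",(-.072,-.046,.008),tz(353,353)),("top",(.128,.046,.034),tz(150,122)),("top",(.128,-.046,.034),tz(273,86)),
("scene",(-.072,-.046,.008),sz(490,305)),("scene",(-.072,.046,.008),sz(612,375)),("scene",(.128,-.046,.034),sz(266,460)),("scene",(.128,.046,.034),sz(392,545))]
from scipy.optimize import least_squares
def pts(p,q):
    c,s=np.cos(p[2]),np.sin(p[2]); return [p[0]+c*q[0]-s*q[1],p[1]+s*q[0]+c*q[1],q[2]]
for sel in (("top",),("scene",),("top","scene")):
    O=[o for o in obs if o[0] in sel]
    f=lambda p:np.concatenate([proj(cs[n],pts(p,q))[0]-px for n,q,px in O])
    r=least_squares(f,[.52,.02,.28]); print(sel,r.x,r.fun.reshape(-1,2))
# inserts
for t in("top","scene"):
    for m in trace("insert_1",t)[:7]:
        ys,xs=np.where(m["pixels"]); print(t,round(m["p"],2),np.round(m["location"],1),len(xs),xs.min(),xs.max(),ys.min(),ys.max())
E
```

```text
[('Unreachable', <class 'plant.Unreachable'>), ('get_state', <function make.<locals>.<lambda> at 0x7f4b20f55260>), ('place_of', <function make.<locals>.keyed.<locals>.call at 0x7f4b20f55620>), ('read_camera', <function make.<locals>.drawn_camera at 0x7f4b20f54d60>), ('sign_off', <function connect.<locals>.done at 0x7f4b20f54400>), ('tip_extent', 0.017), ('trace', <function make.<locals>.keyed.<locals>.call at 0x7f4b20f55440>)]
[[-0.9744  0.2248  0.    ]
 [ 0.2248  0.9744  0.    ]
 [ 0.      0.     -1.    ]]
('top',) [0.5147 0.0169 0.2762] [[-0.1134  0.4985]
 [ 0.3257  0.3265]
 [-0.2233 -0.3183]
 [ 0.0138 -0.5262]]
('scene',) [0.5197 0.023  0.2722] [[-0.6232  0.0911]
 [ 0.7848  0.4446]
 [-1.016  -0.4171]
 [ 0.8116 -0.16  ]]
('top', 'scene') [0.5172 0.0198 0.2743] [[-1.2232 -0.3776]
 [-0.7688 -0.4859]
 [-1.1996 -1.2195]
 [-0.9476 -1.3643]
 [-0.6506 -1.1213]
 [ 0.7255 -0.9048]
 [-0.7363 -1.7716]
 [ 1.0766 -1.6838]]
top 0.62 [317.2 208.1] 157 308 321 198 212
top 0.61 [336.4 222.5] 149 331 344 218 231
top 0.6 [389.3 264.4] 117 382 393 260 271
top 0.6 [190.8 207. ] 531 173 199 192 218
top 0.51 [334.1 192.8] 161 327 340 183 197
scene 0.81 [275.3 250.3] 380 264 282 228 257
scene 0.78 [263.5 270. ] 439 254 273 254 284
scene 0.73 [333.1 208.4] 322 329 343 192 220
scene 0.7 [290.1 195.3] 237 281 293 179 204
scene 0.66 [232.5 261.4] 437 224 243 245 277
```

```bash
python3 - <<'E'
import cv2,numpy as np
t=cv2.imread("pics/top0.png");s=cv2.imread("pics/scene0.png")
row=lambda im,cs:np.hstack([cv2.resize(im[y-20:y+20,x-16:x+17],None,fx=8,fy=8,interpolation=cv2.INTER_CUBIC)[:290] for x,y in cs])
cv2.imwrite("pics/ins.png",np.vstack([row(t,[(337,225),(389,265),(349,292)]),row(s,[(273,242),(287,192),(337,206)])]))
E
```

```text
(no output)
```

View pics/ins.png

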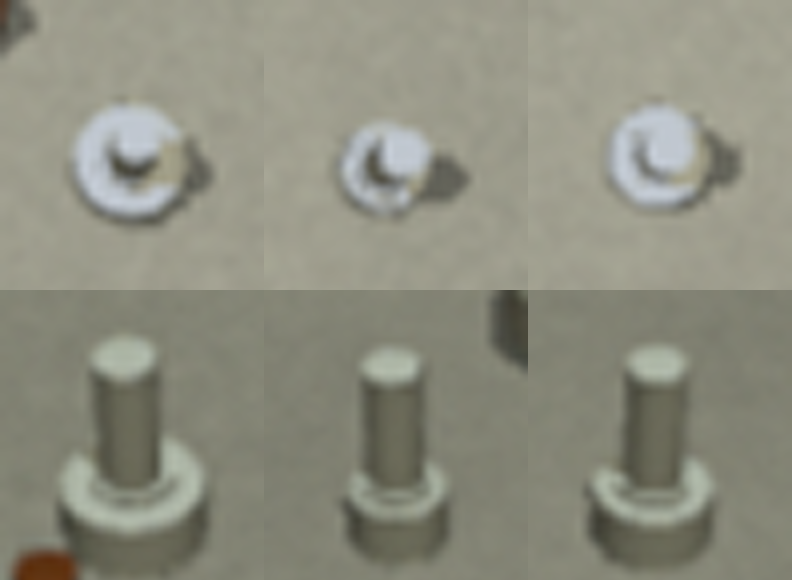

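```bash
python3 - <<'E'
from h import *
np.set_printoptions(precision=4,suppress=True)
cs={n:cam(n) for n in("top","scene")}
S=dict(A=(272.1,229.9),B=(286.6,181.1),C=(336.7,194.8));T=dict(A=(336.8,224.8),B=(387.7,265.6),C=(348.4,291.3))
for k in S:
    print(k,"scene stemtop",onz(cs["scene"],S[k],.066)[:2],"top foot",onz(cs["top"],T[k],.018)[:2])
E
```

```text
A scene stemtop [ 0.6409 -0.1588] top foot [ 0.6379 -0.1615]
B scene stemtop [ 0.5202 -0.2998] top foot [ 0.517  -0.3039]
C scene stemtop [ 0.4493 -0.1871] top foot [ 0.4458 -0.1894]
```

```bash
cat >> h.py <<'E'
from scipy.spatial.transform import Rotation as Rn
G=np.array([.517,.020]); YAW=.2743
gx=np.array([np.cos(YAW),np.sin(YAW)]); gy=np.array([-gx[1],gx[0]])
def togo(xy,z):
    s=get_state(); M=Rn.from_quat(s["tcp_rot"]).as_matrix(); d=np.array([*xy,z])-s["eef_pos"]
    print("togo cm (tool)",np.round(M.T@d*100,2)," rotvec err deg",np.round(np.degrees((Rn.from_matrix(M).inv()*Rn.from_matrix(np.column_stack([[*-gx,0],[*gy,0],[0,0,-1]]))).as_rotvec()),2)," t",round(s["time"],2),"F",np.round(s["contact_force"],1),"op",round(s["opening"],3))
def g2w(x,y): return G+x*gx+y*gy
def w2g(p): d=np.array(p)[:2]-G; return np.array([d@gx,d@gy])
E
python3 -m crank '[[0,0,0,0,0,0,-7.2],[0,0,0,0,0,0,-7.2],[0,0,0,0,0,0,-7.2],[0,0,0,0,0,0,-7.2],[0,-2.2,-4,0,0,0,0]]' 25
python3 -m crank '[[0,-2.2,-4,0,0,0,0],[0,-2.2,-4,0,0,0,0],[0,-2.2,-4,0,0,0,0],[0,-2.2,-4,0,0,0,0],[0,-2.2,-4,0,0,0,0]]'
python3 -m crank '[[0,-2.2,-4,0,0,0,0],[0,-2.2,-4,0,0,0,0],[0,-2.2,-4,0,0,0,0],[0,-2.2,-4,0,0,0,0],[0,0,0,0,0,0,0]]'
python3 -c "
from h import *
togo((.5185,-.302),.14)"
```

```text
time: 2.3
eef_pos: [0.1814, 0.627, 0.2482]
tcp_rot: [-0.141, 0.99, 0.001, -0.0]
contact_force: [1.1, 0.0, -0.8]
opening: 0.501
time: 2.8
eef_pos: [0.3451, 0.4613, 0.2486]
tcp_rot: [-0.138, 0.99, 0.0, 0.0]
contact_force: [0.1, 1.1, -0.9]
opening: 0.499
time: 3.3
eef_pos: [0.4759, 0.3291, 0.2486]
tcp_rot: [-0.134, 0.991, -0.001, 0.001]
contact_force: [-0.3, 0.7, -0.6]
opening: 0.504
togo cm (tool) [ 12.72 -61.95  10.93]  rotvec err deg [-0.08  0.08 -0.27]  t 3.3 F [-0.3  0.7 -0.6] op 0.504
```

```bash

python3 -m crank '[[0,0.9,-4.4,0.5,0,0,0],[0,0.9,-4.4,0.5,0,0,0],[0,0.9,-4.4,0.5,0,0,0],[0,0.9,-4.4,0.5,0,0,0],[0,0.9,-4.4,0.5,0,0,0]]'
python3 -m crank '[[0,0.9,-4.4,0.5,0,0,0],[0,0.9,-4.4,0.5,0,0,0],[0,0.9,-4.4,0.5,0,0,0],[0,0.9,-4.4,0.5,0,0,0],[0,0.9,-4.4,0.5,0,0,0]]'
python3 -m crank '[[0,0.9,-4.4,0.5,0,0,0],[0,0.9,-4.4,0.5,0,0,0],[0,0.9,-4.4,0.5,0,0,0],[0,0.9,-4.4,0.5,0,0,0],[0,0,0,0,0,0,0]]'
python3 -c "
from h import *
togo((.5185,-.302),.11)
c=cam('scene'); cv2.imwrite('pics/s1.png',cv2.resize(c['color'][100:300,180:440,::-1],None,fx=3,fy=3))"
```

```text
time: 3.8
eef_pos: [0.4886, 0.1079, 0.2234]
tcp_rot: [-0.138, 0.99, 0.0, 0.0]
contact_force: [1.1, -0.1, 0.4]
opening: 0.502
time: 4.3
eef_pos: [0.5056, -0.1162, 0.1985]
tcp_rot: [-0.138, 0.99, -0.0, 0.0]
contact_force: [0.9, -0.0, 0.1]
opening: 0.503
time: 4.8
eef_pos: [0.5189, -0.2984, 0.1778]
tcp_rot: [-0.135, 0.991, -0.001, -0.0]
contact_force: [-0.3, 0.1, 0.4]
opening: 0.5
togo cm (tool) [ 0.13 -0.33  6.78]  rotvec err deg [-0.07 -0.01 -0.17]  t 4.8 F [-0.3  0.1  0.4] op 0.5
```

View pics/s1.png

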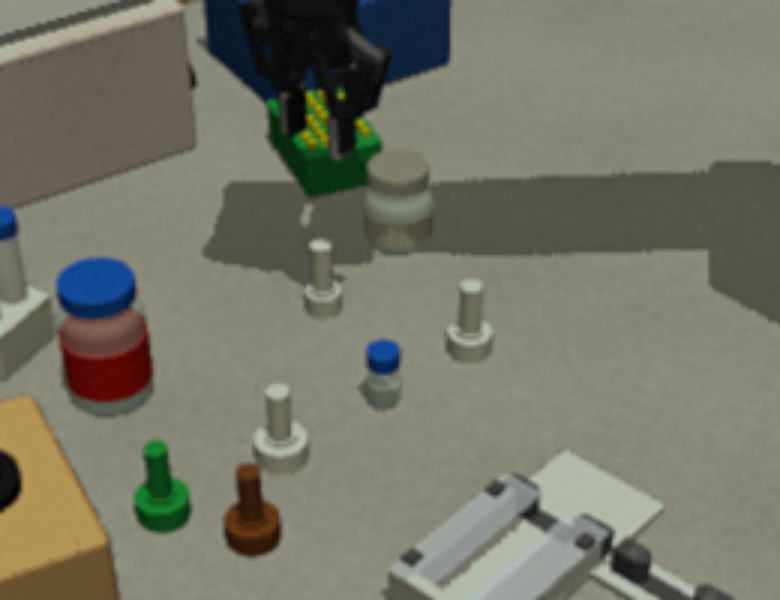

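The gripper is above insert B with its fingertips at about (318,130) in the crop, and the stem at (320,270) lies straight below.

```bash

python3 -m crank '[[0,0.1,-0.3,3,0,0,0],[0,0,0,3,0,0,0],[0,0,0,2.5,0,0,0],[0,0,0,0,0,0,0]]'
python3 -c "
from h import *
togo((.5185,-.302),.052)
c=cam('scene'); cv2.imwrite('pics/s2.png',cv2.resize(c['color'][120:230,220:350,::-1],None,fx=5,fy=5,interpolation=cv2.INTER_CUBIC))"
```

```text
time: 5.25
eef_pos: [0.5166, -0.2937, 0.0892]
tcp_rot: [-0.138, 0.99, 0.003, -0.003]
contact_force: [-0.5, 1.3, -0.6]
opening: 0.497
togo cm (tool) [ 0.03 -0.88  3.71]  rotvec err deg [ 0.44 -0.28  0.18]  t 5.25 F [-0.5  1.3 -0.6] op 0.497
```

View pics/s2.png

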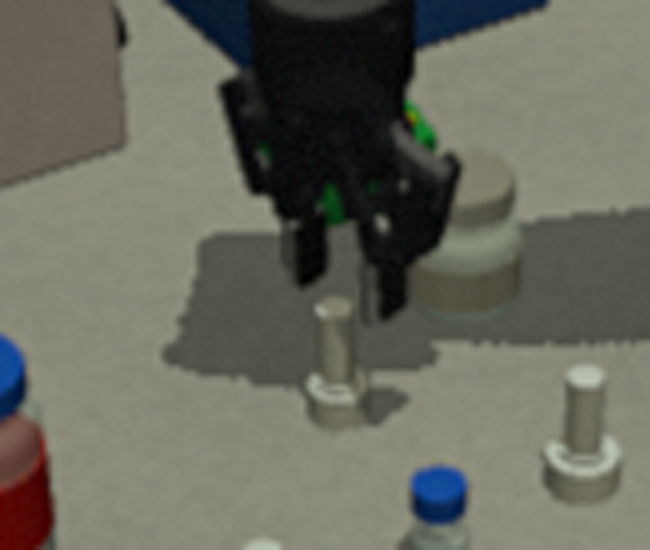

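```bash

python3 -m crank '[[0,0,0,0,0,0,0]]'
python3 -c "
from h import *
togo((.5185,-.302),.052);print(get_state()['dq'])"
```

```text
time: 5.4
eef_pos: [0.5198, -0.297, 0.0949]
tcp_rot: [-0.138, 0.99, -0.001, 0.001]
contact_force: [0.2, -0.1, 0.4]
opening: 0.499
togo cm (tool) [ 0.26 -0.44  4.29]  rotvec err deg [-0.09  0.08  0.16]  t 5.4 F [ 0.2 -0.1  0.4] op 0.499
[-0.00604279 -0.01525682 -0.02046057 -0.00127063 -0.00352482 -0.00186988]
```

```bash

python3 -m crank '[[0,0.1,-0.2,1.5,0,0,0],[0,0,-0.1,1.5,0,0,0],[0,0,0,1.1,0,0,0],[0,0,0,0,0,0,0],[0,0,0,0,0,0,0]]'
python3 -c "
from h import *
togo((.5185,-.302),.052);print(get_state()['dq'])
c=cam('scene'); cv2.imwrite('pics/s3.png',cv2.resize(c['color'][120:230,220:350,::-1],None,fx=5,fy=5,interpolation=cv2.INTER_CUBIC))"
```

```text
time: 5.9
eef_pos: [0.5183, -0.3004, 0.0515]
tcp_rot: [-0.137, 0.991, 0.001, -0.0]
contact_force: [-0.4, 0.9, -0.5]
opening: 0.503
togo cm (tool) [ 0.02 -0.16 -0.05]  rotvec err deg [ 0.07 -0.05  0.08]  t 5.9 F [-0.4  0.9 -0.5] op 0.503
[ 0.00245952 -0.01769043 -0.01739877  0.00075486 -0.001057   -0.00026795]
```

View pics/s3.png

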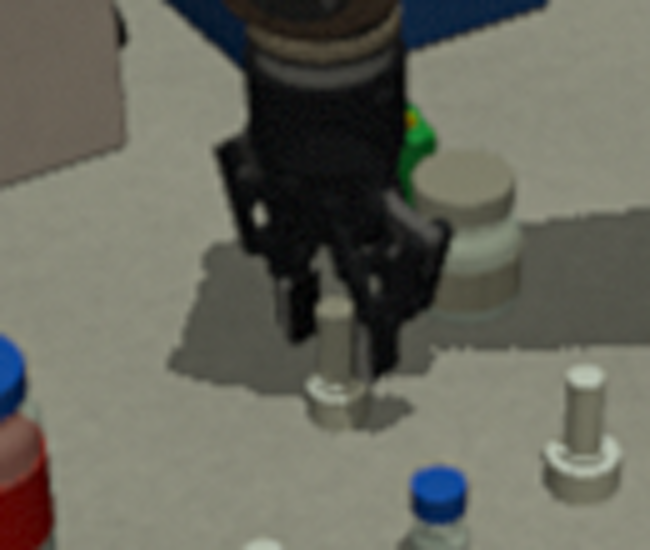

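Both fingers straddle the stem, with tips at (300,330) and (380,370) and the stem at (333,330). I'll close the gripper.

```bash

python3 -m crank '[[1,0,0,0,0,0,0],[1,0,0,0,0,0,0],[1,0,0,0,0,0,0],[1,0,0,0,0,0,0],[1,0,0,0,0,0,0]]' 30
python3 -m crank '[[1,0,0,0,0,0,0],[1,0,0,0,0,0,0]]' 30
python3 -c "
from h import *
togo((.5185,-.302),.052)"
```

```text
time: 6.45
eef_pos: [0.5191, -0.301, 0.0531]
tcp_rot: [-0.137, 0.991, -0.001, 0.001]
contact_force: [0.2, -0.6, 2.6]
opening: 0.197
time: 6.65
eef_pos: [0.5191, -0.301, 0.053]
tcp_rot: [-0.138, 0.99, -0.001, 0.0]
contact_force: [0.6, -1.7, 4.1]
opening: 0.2
togo cm (tool) [ 0.08 -0.08  0.1 ]  rotvec err deg [-0.07  0.04  0.09]  t 6.65 F [ 0.6 -1.7  4.1] op 0.2
```

```bash

python3 -m crank '[[1,0,0,-3,0,0,0],[1,0,0,-3,0,0,0],[1,0,0,-2,0,0,0],[1,0,0,0,0,0,0],[1,-0.4,3.4,0,0,0,0]]' 30
python3 -m crank '[[1,-0.4,3.4,0,0,0,0],[1,-0.4,3.4,0,0,0,0],[1,-0.4,3.4,0,0,0,0],[1,-0.4,3.4,0,0,0,0],[1,-0.4,3.4,0,0,0,0]]'
python3 -m crank '[[1,-0.4,3.4,0,0,0,0],[1,-0.4,3.4,0,0,0,0],[1,-0.4,3.4,0,0,0,0],[1,0,0,0,0,0,0],[1,0,0,0,0,0,0]]'
python3 -c "
from h import *
togo(g2w(-.05,0),.08)
c=cam('scene'); cv2.imwrite('pics/s4.png',cv2.resize(c['color'][180:330,290:440,::-1],None,fx=4,fy=4,interpolation=cv2.INTER_CUBIC))
c=cam('top'); cv2.imwrite('pics/t4.png',cv2.resize(c['color'][210:310,210:330,::-1],None,fx=6,fy=6,interpolation=cv2.INTER_CUBIC))"
```

```text
time: 7.15
eef_pos: [0.5135, -0.2691, 0.1321]
tcp_rot: [-0.136, 0.991, -0.001, 0.001]
contact_force: [-0.3, 0.8, -1.5]
opening: 0.201
time: 7.65
eef_pos: [0.4841, -0.0958, 0.1297]
tcp_rot: [-0.137, 0.991, 0.001, -0.002]
contact_force: [0.6, 0.2, -1.1]
opening: 0.2
time: 8.15
eef_pos: [0.4685, 0.0044, 0.1305]
tcp_rot: [-0.138, 0.99, 0.0, -0.002]
contact_force: [-0.2, 0.3, -0.8]
opening: 0.197
togo cm (tool) [-0.1   0.18  5.05]  rotvec err deg [ 0.07 -0.18  0.21]  t 8.15 F [-0.2  0.3 -0.8] op 0.197
```

View pics/s4.png

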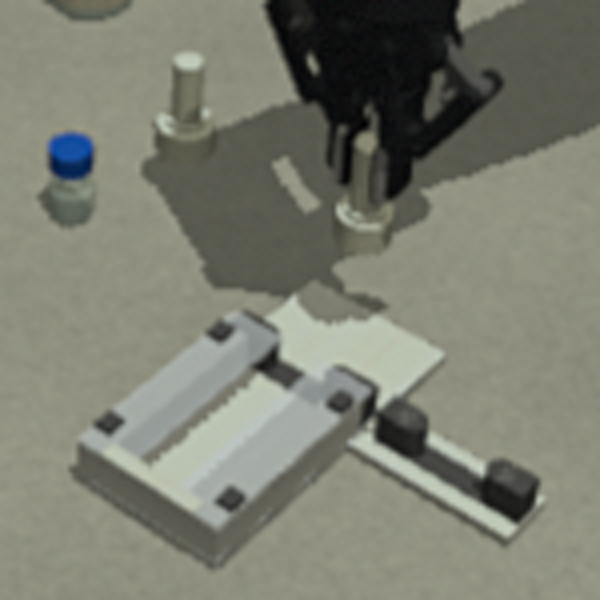

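View pics/t4.png

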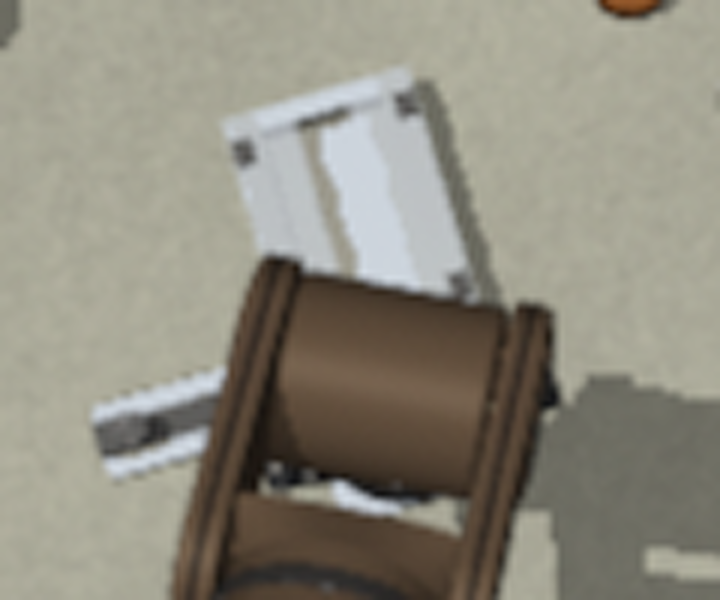

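```bash
python3 - <<'E'
from h import *
c=cam('scene'); print(onz(c,(380.7,232.9),.0975)[:2],get_state()['eef_pos'])
E
```

```text
[0.47186129 0.00714359] [0.46971147 0.00292497 0.13158622]
```

```bash
sed -i 's/G=np.array.*/G=np.array([.5174,.0193]); YAW=.2743/' h.py
python3 -m crank '[[1,0,0.2,3,0,0,0],[1,0,0,2.5,0,0,0],[1,0,0,0.8,0,0,0],[1,0,0,0,0,0,0],[1,0,0,0,0,0,0]]'
python3 -c "
from h import *
togo(g2w(-.05,0),.061)"
python3 -m crank '[[1,0,0,0.2,0,0,0],[1,0,0,0.2,0,0,0],[1,0,0,0,0,0,0]]'
python3 -c "
from h import *
togo(g2w(-.05,0),.061)"
```

```text
time: 8.8
eef_pos: [0.4702, 0.005, 0.0701]
tcp_rot: [-0.137, 0.991, -0.0, 0.001]
contact_force: [0.1, 0.4, -2.0]
opening: 0.199
togo cm (tool) [0.07 0.1  0.91]  rotvec err deg [-0.04  0.07  0.04]  t 8.8 F [ 0.1  0.4 -2. ] op 0.199
time: 9.1
eef_pos: [0.4696, 0.0055, 0.0657]
tcp_rot: [-0.138, 0.991, -0.0, 0.0]
contact_force: [-1.8, -0.0, -1.0]
opening: 0.202
togo cm (tool) [0.03 0.03 0.47]  rotvec err deg [-0.02  0.04  0.09]  t 9.1 F [-1.8 -0.  -1. ] op 0.202
```

```bash

python3 -m crank '[[1,0,0,0.2,0,0,0],[1,0,0,0.1,0,0,0],[1,0,0,0,0,0,0]]'
python3 -m crank '[[1,0,0,0.1,0,0,0],[1,0,0,0,0,0,0]]'
python3 -m crank '[[1,0,0,0.1,0,0,0],[1,0,0,0,0,0,0]]'
```

```text
time: 9.4
eef_pos: [0.4692, 0.0056, 0.0621]
tcp_rot: [-0.138, 0.99, 0.0, -0.0]
contact_force: [0.1, 0.6, -0.8]
opening: 0.197
time: 9.6
eef_pos: [0.4693, 0.0056, 0.0612]
tcp_rot: [-0.138, 0.991, 0.0, -0.0]
contact_force: [1.4, 0.0, -1.4]
opening: 0.199
time: 9.8
eef_pos: [0.4696, 0.0056, 0.061]
tcp_rot: [-0.138, 0.99, 0.0, -0.0]
contact_force: [-2.8, 0.6, 3.8]
opening: 0.201
```

```bash

python3 -m crank '[[1,-0.7,0,0,0,0,0],[1,-0.7,0,0,0,0,0],[1,-0.6,0,0,0,0,0],[1,0,0,0,0,0,0]]'
python3 -m crank '[[1,-0.4,0,0,0,0,0],[1,0,0,0,0,0,0]]'
python3 -m crank '[[1,-0.3,0,0,0,0,0],[1,0,0,0,0,0,0]]'
python3 -c "
from h import *
s=get_state();print(w2g(s['eef_pos']),'Fg',s['contact_force'][:2]@gx,s['contact_force'][:2]@gy)
c=cam('scene'); cv2.imwrite('pics/s5.png',cv2.resize(c['color'][200:330,310:420,::-1],None,fx=5,fy=5,interpolation=cv2.INTER_CUBIC)[:600])"
```

```text
time: 10.2
eef_pos: [0.4899, 0.0109, 0.0609]
tcp_rot: [-0.138, 0.99, -0.0, 0.001]
contact_force: [-0.3, 0.5, 3.1]
opening: 0.199
time: 10.4
eef_pos: [0.493, 0.0118, 0.061]
tcp_rot: [-0.138, 0.99, -0.0, 0.0]
contact_force: [-2.1, -1.7, 5.5]
opening: 0.199
time: 10.6
eef_pos: [0.4955, 0.0126, 0.061]
tcp_rot: [-0.138, 0.99, -0.0, -0.0]
contact_force: [-2.5, -1.1, 7.7]
opening: 0.204
[-0.02291636 -0.00052042] Fg -2.6604108305219847 -0.34831877358133284
```

View pics/s5.png

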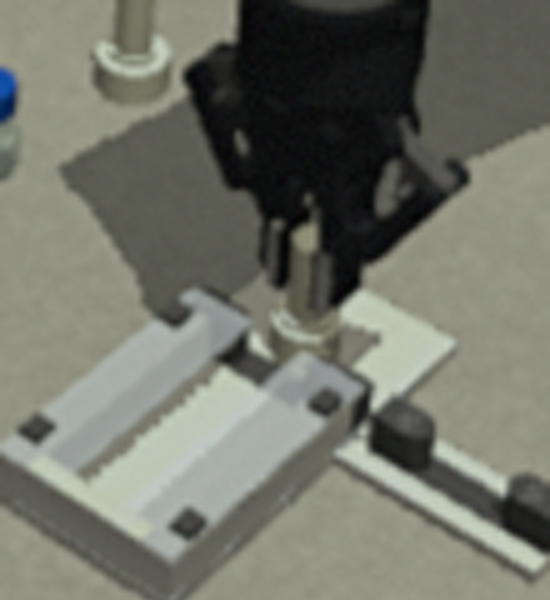

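```bash

python3 -m crank '[[1,-0.3,0.05,-0.05,0,0,0],[1,0,0,0,0,0,0]]'
python3 -m crank '[[1,-0.3,0,0,0,0,0],[1,0,0,0,0,0,0]]'
python3 -m crank '[[1,-0.3,0,0,0,0,0],[1,0,0,0,0,0,0]]'
python3 -c "
from h import *
s=get_state();print(w2g(s['eef_pos']),'Fg',s['contact_force'][:2]@gx,s['contact_force'][:2]@gy)"
```

```text
time: 10.85
eef_pos: [0.4984, 0.0142, 0.061]
tcp_rot: [-0.137, 0.991, -0.0, 0.001]
contact_force: [-0.5, -0.8, 3.2]
opening: 0.198
time: 11.05
eef_pos: [0.5011, 0.015, 0.061]
tcp_rot: [-0.138, 0.99, -0.0, -0.0]
contact_force: [-2.3, -0.8, 5.3]
opening: 0.203
time: 11.25
eef_pos: [0.5039, 0.0158, 0.061]
tcp_rot: [-0.138, 0.99, -0.0, -0.0]
contact_force: [-3.8, -1.8, 5.3]
opening: 0.2
[-0.01390832  0.00030366] Fg -4.117662899967773 -0.6866363476010361
```

```bash

python3 -m crank '[[1,-0.3,0,0,0,0,0],[1,0,0,0,0,0,0]]'
python3 -m crank '[[1,-0.3,0,0,0,0,0],[1,0,0,0,0,0,0]]'
python3 -m crank '[[1,-0.3,0,0,0,0,0],[1,0,0,0,0,0,0]]'
python3 -c "
from h import *
s=get_state();print(w2g(s['eef_pos']),'Fg',s['contact_force'][:2]@gx,s['contact_force'][:2]@gy)"
```

```text
time: 11.45
eef_pos: [0.5068, 0.0167, 0.061]
tcp_rot: [-0.138, 0.99, 0.0, -0.0]
contact_force: [-2.5, -0.9, 6.5]
opening: 0.197
time: 11.65
eef_pos: [0.5096, 0.0175, 0.061]
tcp_rot: [-0.138, 0.99, 0.0, -0.0]
contact_force: [-2.9, -0.7, 5.2]
opening: 0.199
time: 11.85
eef_pos: [0.5125, 0.0183, 0.061]
tcp_rot: [-0.138, 0.99, 0.0, -0.0]
contact_force: [-3.2, -1.5, 6.2]
opening: 0.199
[-0.00496256  0.00035369] Fg -3.4742702796327767 -0.6307143449136925
```

```bash

python3 -m crank '[[1,-0.4,0,0,0,0,0],[1,-0.4,0,0,0,0,0],[1,0,0,0,0,0,0]]'
python3 -m crank '[[1,-0.5,0,0,0,0,0],[1,-0.5,0,0,0,0,0],[1,0,0,0,0,0,0]]'
python3 -m crank '[[1,-0.7,0,0,0,0,0],[1,-0.7,0,0,0,0,0],[1,-0.7,0,0,0,0,0],[1,0,0,0,0,0,0]]'
python3 -c "
from h import *
s=get_state();print(w2g(s['eef_pos']),'Fg',s['contact_force'][:2]@gx,s['contact_force'][:2]@gy)"
```

```text
time: 12.15
eef_pos: [0.5206, 0.0205, 0.061]
tcp_rot: [-0.137, 0.991, 0.0, 0.0]
contact_force: [-2.4, 0.5, 4.7]
opening: 0.199
time: 12.45
eef_pos: [0.5303, 0.0233, 0.061]
tcp_rot: [-0.137, 0.991, -0.0, 0.001]
contact_force: [-0.4, -1.2, 5.1]
opening: 0.2
time: 12.85
eef_pos: [0.5508, 0.029, 0.061]
tcp_rot: [-0.137, 0.991, -0.0, 0.001]
contact_force: [-0.4, 0.9, 4.3]
opening: 0.198
[0.03478576 0.00031599] Fg -0.1594313140189684 0.9829365284525657
```

```bash

python3 -m crank '[[1,-1,0,0,0,0,0],[1,-1,0,0,0,0,0],[1,-1,0,0,0,0,0],[1,0,0,0,0,0,0]]'
python3 -m crank '[[1,-1,0,0,0,0,0],[1,-1,0,0,0,0,0],[1,-0.9,0,0,0,0,0],[1,0,0,0,0,0,0],[1,0,0,0,0,0,0]]'
python3 -c "
from h import *
s=get_state();print(w2g(s['eef_pos']),'Fg',s['contact_force'][:2]@gx,s['contact_force'][:2]@gy)"
```

```text
time: 13.25
eef_pos: [0.5799, 0.0372, 0.0609]
tcp_rot: [-0.137, 0.991, -0.0, 0.001]
contact_force: [0.0, -1.0, 4.3]
opening: 0.197
time: 13.75
eef_pos: [0.6073, 0.0451, 0.0609]
tcp_rot: [-0.137, 0.991, -0.0, 0.001]
contact_force: [1.0, 0.6, 2.7]
opening: 0.2
[0.0935035  0.00044699] Fg 1.1701593033634725 0.2875629964357938
```

```bash

python3 -m crank '[[0,0,0,0,0,0,0],[0,0,0,0,0,0,0],[0,0,0,0,0,0,0],[0,0,0,0,0,0,0],[0,0,0,-1,0,0,0]]'
python3 -m crank '[[0,0,0,-3,0,0,0],[0,0,0,-3,0,0,0],[0,0,0,-2,0,0,0],[0,0,0,0,0,0,0]]'
python3 -c "
from h import *
togo((.4473,-.190),.13)
c=cam('scene'); cv2.imwrite('pics/s6.png',cv2.resize(c['color'][200:330,300:440,::-1],None,fx=4.5,fy=4.5,interpolation=cv2.INTER_CUBIC)[:600])"
```

```text
time: 14.25
eef_pos: [0.6053, 0.0451, 0.0693]
tcp_rot: [-0.137, 0.991, 0.0, -0.002]
contact_force: [-0.3, 0.7, -0.1]
opening: 0.507
time: 14.65
eef_pos: [0.6094, 0.0448, 0.1558]
tcp_rot: [-0.138, 0.99, -0.001, 0.004]
contact_force: [-0.5, -0.7, 0.0]
opening: 0.508
togo cm (tool) [ 22.02 -18.17   2.45]  rotvec err deg [-0.18  0.47  0.09]  t 14.65 F [-0.5 -0.7  0. ] op 0.508
```

View pics/s6.png

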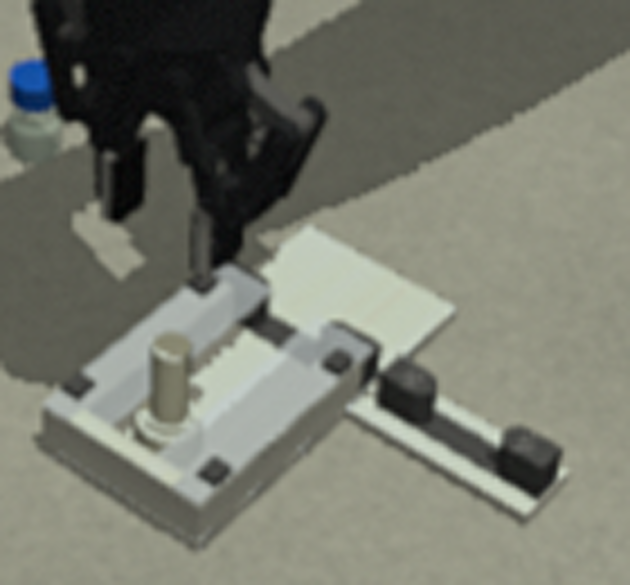

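Insert B passed through the plate. Its stem at (170,380) shows it upright in the far part of the bay. Next is insert C.

```bash

python3 -m crank '[[0,3.1,-2.6,0,0,0,0],[0,3.1,-2.6,0,0,0,0],[0,3.1,-2.6,0,0,0,0],[0,3.1,-2.6,0,0,0,0],[0,3.1,-2.6,0,0,0,0]]'
python3 -m crank '[[0,3.1,-2.6,0,0,0,0],[0,3.1,-2.6,0,0,0,0],[0,0,0,2,0,0,0],[0,0,0,0,0,0,0],[0,0,0,0,0,0,0]]'
python3 -c "
from h import *
togo((.4473,-.190),.053)"
```

```text
time: 15.2
eef_pos: [0.491, -0.1229, 0.1489]
tcp_rot: [-0.138, 0.99, 0.001, -0.001]
contact_force: [0.8, -0.7, 0.1]
opening: 0.501
time: 15.7
eef_pos: [0.4467, -0.1884, 0.1294]
tcp_rot: [-0.138, 0.99, 0.001, -0.001]
contact_force: [0.7, -0.1, 0.6]
opening: 0.502
togo cm (tool) [-0.03 -0.19  7.64]  rotvec err deg [ 0.17 -0.13  0.09]  t 15.7 F [ 0.7 -0.1  0.6] op 0.502
```

```bash

python3 -m crank '[[0,0,-0.15,2.5,0,0,0],[0,0,0,2.5,0,0,0],[0,0,0,1.5,0,0,0],[0,0,0,1,0,0,0],[0,0,0,0,0,0,0]]'
python3 -c "
from h import *
togo((.4473,-.190),.053)
c=cam('scene'); cv2.imwrite('pics/s7.png',cv2.resize(c['color'][150:250,280:400,::-1],None,fx=5,fy=5,interpolation=cv2.INTER_CUBIC)[:600])"
```

```text
time: 16.2
eef_pos: [0.4477, -0.1896, 0.0547]
tcp_rot: [-0.138, 0.99, 0.001, -0.001]
contact_force: [-0.8, 0.3, -0.5]
opening: 0.499
togo cm (tool) [ 0.05 -0.03  0.17]  rotvec err deg [ 0.12 -0.1   0.17]  t 16.2 F [-0.8  0.3 -0.5] op 0.499
```

View pics/s7.png

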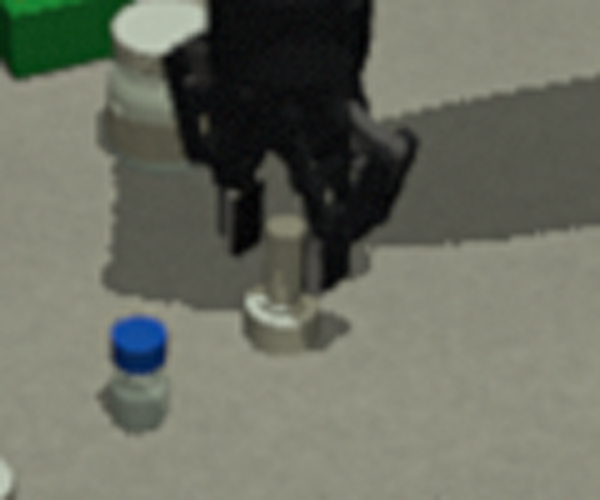

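The stem at (285,250) is between the fingers, so I'll grip and carry it.

```bash

python3 -m crank '[[1,0,0,0.1,0,0,0],[1,0,0,0,0,0,0],[1,0,0,0,0,0,0],[1,0,0,0,0,0,0],[1,0,0,0,0,0,0]]' 30
python3 -m crank '[[1,0,0,0,0,0,0],[1,0,0,-2.5,0,0,0],[1,0,0,-2.5,0,0,0],[1,0,0,0,0,0,0]]'
python3 -m crank '[[1,-1.2,3,0,0,0,0],[1,-1.2,3,0,0,0,0],[1,-1.2,3,0,0,0,0],[1,-1.2,3,0,0,0,0],[1,-1.2,3,0,0,0,0]]'
python3 -m crank '[[1,-1.2,3,0,0,0,0],[1,0,0,0,0,0,0],[1,0,0,0,0,0,0],[1,0,0,0,0,0,0]]'
python3 -c "
from h import *
togo(g2w(-.05,0),.061)"
```

```text
time: 16.75
eef_pos: [0.4486, -0.1909, 0.0556]
tcp_rot: [-0.137, 0.991, -0.0, 0.001]
contact_force: [0.3, 1.6, 3.5]
opening: 0.199
time: 17.15
eef_pos: [0.4497, -0.192, 0.1075]
tcp_rot: [-0.138, 0.99, -0.002, 0.002]
contact_force: [0.3, -0.8, -2.1]
opening: 0.2
time: 17.65
eef_pos: [0.4637, -0.0286, 0.1029]
tcp_rot: [-0.137, 0.991, 0.0, -0.001]
contact_force: [0.4, -0.6, -2.9]
opening: 0.201
time: 18.05
eef_pos: [0.4678, 0.0015, 0.1039]
tcp_rot: [-0.137, 0.991, 0.0, -0.001]
contact_force: [0.1, -0.5, -1.5]
opening: 0.194
togo cm (tool) [-0.27  0.36  4.29]  rotvec err deg [ 0.01 -0.08  0.06]  t 18.05 F [ 0.1 -0.5 -1.5] op 0.194
```

```bash

python3 -m crank '[[1,-0.2,0.35,2,0,0,0],[1,0,0,1.2,0,0,0],[1,0,0,0.5,0,0,0],[1,0,0,0,0,0,0],[1,0,0,0,0,0,0]]'
python3 -m crank '[[1,0,0,0.1,0,0,0],[1,0,0,0,0,0,0]]'
python3 -m crank '[[1,0,0,0.1,0,0,0],[1,0,0,0,0,0,0]]'
python3 -c "
from h import *
togo(g2w(-.05,0),.061)"
```

```text
time: 18.55
eef_pos: [0.4695, 0.0056, 0.068]
tcp_rot: [-0.137, 0.991, -0.0, 0.0]
contact_force: [-0.4, -0.3, -1.3]
opening: 0.197
time: 18.75
eef_pos: [0.4697, 0.0059, 0.0674]
tcp_rot: [-0.137, 0.991, -0.0, 0.001]
contact_force: [-0.1, -0.2, -0.9]
opening: 0.201
time: 18.95
eef_pos: [0.4693, 0.0061, 0.0659]
tcp_rot: [-0.138, 0.99, -0.0, 0.0]
contact_force: [0.4, -0.5, -1.5]
opening: 0.199
togo cm (tool) [ 0.01 -0.03  0.49]  rotvec err deg [-0.01  0.01  0.1 ]  t 18.95 F [ 0.4 -0.5 -1.5] op 0.199
```

```bash

python3 -m crank '[[1,0,0,0.15,0,0,0],[1,0,0,0,0,0,0]]'
python3 -m crank '[[1,0,0,0.1,0,0,0],[1,0,0,0,0,0,0]]'
python3 -m crank '[[1,0,0,0.05,0,0,0],[1,0,0,0,0,0,0]]'
```

```text
time: 19.15
eef_pos: [0.4691, 0.0061, 0.0641]
tcp_rot: [-0.137, 0.991, 0.0, -0.0]
contact_force: [1.5, -0.9, -2.2]
opening: 0.2
time: 19.35
eef_pos: [0.4694, 0.0061, 0.0637]
tcp_rot: [-0.137, 0.991, 0.0, 0.0]
contact_force: [-2.0, 0.6, 1.8]
opening: 0.197
time: 19.55
eef_pos: [0.4696, 0.0061, 0.0636]
tcp_rot: [-0.138, 0.991, 0.0, 0.0]
contact_force: [-2.0, 1.7, 5.7]
opening: 0.192
```

```bash

python3 -m crank '[[1,-0.7,0,-0.03,0,0,0],[1,-0.7,0,0,0,0,0],[1,-0.6,0,0,0,0,0],[1,0,0,0,0,0,0]]'
python3 -m crank '[[1,-0.3,0,0,0,0,0],[1,0,0,0,0,0,0]]'
python3 -m crank '[[1,-0.3,0,0,0,0,0],[1,0,0,0,0,0,0]]'
python3 -c "
from h import *
s=get_state();print(w2g(s['eef_pos']),'Fg',s['contact_force'][:2]@gx,s['contact_force'][:2]@gy)"
```

```text
time: 19.95
eef_pos: [0.4899, 0.0114, 0.0635]
tcp_rot: [-0.138, 0.99, -0.0, 0.001]
contact_force: [-1.4, -1.2, 3.9]
opening: 0.198
time: 20.15
eef_pos: [0.4919, 0.0121, 0.0635]
tcp_rot: [-0.138, 0.99, -0.0, 0.0]
contact_force: [-2.5, -0.8, 5.0]
opening: 0.197
time: 20.35
eef_pos: [0.4946, 0.0129, 0.0635]
tcp_rot: [-0.138, 0.99, -0.0, 0.0]
contact_force: [-2.4, -1.1, 5.7]
opening: 0.198
[-2.36694722e-02  1.63837102e-05] Fg -2.6143960553293994 -0.3987892201791637
```

```bash

python3 -m crank '[[1,-0.3,0,0,0,0,0],[1,0,0,0,0,0,0]]'
python3 -m crank '[[1,-0.3,0,0,0,0,0],[1,0,0,0,0,0,0]]'
python3 -m crank '[[1,-0.3,0,0,0,0,0],[1,0,0,0,0,0,0]]'
python3 -m crank '[[1,-0.2,0,0,0,0,0],[1,0,0,0,0,0,0]]'
python3 -c "
from h import *
s=get_state();print(w2g(s['eef_pos']),'Fg',s['contact_force'][:2]@gx,s['contact_force'][:2]@gy)"
```

```text
time: 20.55
eef_pos: [0.4974, 0.0138, 0.0635]
tcp_rot: [-0.138, 0.99, -0.0, 0.0]
contact_force: [-3.0, -2.1, 6.5]
opening: 0.197
time: 20.75
eef_pos: [0.5003, 0.0146, 0.0636]
tcp_rot: [-0.138, 0.99, -0.0, 0.0]
contact_force: [-2.7, -1.5, 6.4]
opening: 0.197
time: 20.95
eef_pos: [0.5031, 0.0154, 0.0635]
tcp_rot: [-0.138, 0.99, -0.0, 0.0]
contact_force: [-3.8, -1.0, 5.8]
opening: 0.2
time: 21.15
eef_pos: [0.5046, 0.0159, 0.0636]
tcp_rot: [-0.138, 0.99, -0.0, -0.001]
contact_force: [-4.7, -1.2, 8.7]
opening: 0.195
[-0.01323409  0.00017825] Fg -4.8746681133823095 0.07982745186494426
```

```bash

python3 -m crank '[[1,-0.15,0,-0.02,0,0,0],[1,0,0,0,0,0,0]]'
python3 -m crank '[[1,-0.15,0,0,0,0,0],[1,0,0,0,0,0,0]]'
python3 -m crank '[[1,-0.1,0,0,0,0,0],[1,0,0,0,0,0,0]]'
python3 -c "
from h import *
s=get_state();print(w2g(s['eef_pos']),'Fg',s['contact_force'][:2]@gx,s['contact_force'][:2]@gy)"
```

```text
time: 21.35
eef_pos: [0.5062, 0.0164, 0.0636]
tcp_rot: [-0.138, 0.99, -0.0, -0.0]
contact_force: [-3.3, -0.2, 6.8]
opening: 0.193
time: 21.55
eef_pos: [0.5073, 0.0168, 0.0636]
tcp_rot: [-0.138, 0.99, -0.0, -0.001]
contact_force: [-4.2, -2.0, 7.5]
opening: 0.197
time: 21.75
eef_pos: [0.5083, 0.0171, 0.0636]
tcp_rot: [-0.138, 0.99, -0.0, -0.001]
contact_force: [-3.9, -1.1, 6.7]
opening: 0.199
[-0.00932029  0.00031479] Fg -4.064453587229725 -0.024501266745265544
```

```bash

python3 -m crank '[[1,-0.1,0,0,0,0,0],[1,0,0,0,0,0,0]]'
python3 -m crank '[[1,-0.1,0,0,0,0,0],[1,0,0,0,0,0,0]]'
python3 -m crank '[[1,-0.1,0,0,0,0,0],[1,0,0,0,0,0,0]]'
python3 -m crank '[[1,-0.1,0,0,0,0,0],[1,0,0,0,0,0,0]]'
python3 -c "
from h import *
s=get_state();print(w2g(s['eef_pos']),'Fg',s['contact_force'][:2]@gx,s['contact_force'][:2]@gy)"
```

```text
time: 21.95
eef_pos: [0.5093, 0.0173, 0.0636]
tcp_rot: [-0.138, 0.99, -0.0, -0.001]
contact_force: [-4.2, -2.1, 6.7]
opening: 0.199
time: 22.15
eef_pos: [0.5101, 0.0176, 0.0636]
tcp_rot: [-0.138, 0.99, 0.0, -0.001]
contact_force: [-4.5, -1.2, 7.8]
opening: 0.201
time: 22.35
eef_pos: [0.5105, 0.0178, 0.0636]
tcp_rot: [-0.138, 0.99, -0.0, -0.002]
contact_force: [-6.1, -1.6, 9.9]
opening: 0.198
time: 22.55
eef_pos: [0.5109, 0.0179, 0.0637]
tcp_rot: [-0.138, 0.99, -0.0, -0.003]
contact_force: [-7.1, -2.5, 11.6]
opening: 0.2
[-0.00662943  0.00043826] Fg -7.507141354655599 -0.4705538903916602
```

```bash

python3 -m crank '[[1,-0.1,0,0,0,0,0],[1,0,0,0,0,0,0]]'
python3 -m crank '[[1,-0.1,0,0,0,0,0],[1,0,0,0,0,0,0]]'
python3 -m crank '[[1,0,0,0,0,0,0],[1,0,0,0,0,0,0]]'
python3 -c "
from h import *
s=get_state();print(w2g(s['eef_pos']),'Fg',s['contact_force'][:2]@gx,s['contact_force'][:2]@gy, s['wrist_torque'])
c=cam('scene'); cv2.imwrite('pics/s8.png',cv2.resize(c['color'][200:320,310:420,::-1],None,fx=5,fy=5,interpolation=cv2.INTER_CUBIC)[:600])"
```

```text
time: 22.75
eef_pos: [0.5117, 0.0184, 0.0637]
tcp_rot: [-0.138, 0.99, 0.0, -0.003]
contact_force: [-8.2, -3.0, 12.5]
opening: 0.199
time: 22.95
eef_pos: [0.5126, 0.0188, 0.0637]
tcp_rot: [-0.138, 0.99, 0.0, -0.003]
contact_force: [-9.0, -1.9, 11.5]
opening: 0.202
time: 23.15
eef_pos: [0.5126, 0.0188, 0.0637]
tcp_rot: [-0.138, 0.99, 0.0, -0.003]
contact_force: [-8.3, -1.5, 12.6]
opening: 0.2
[-0.00475509  0.0007738 ] Fg -8.412890863510347 0.820857729019038 [-0.28535952  1.63880046 -0.04174625]
```

View pics/s8.png

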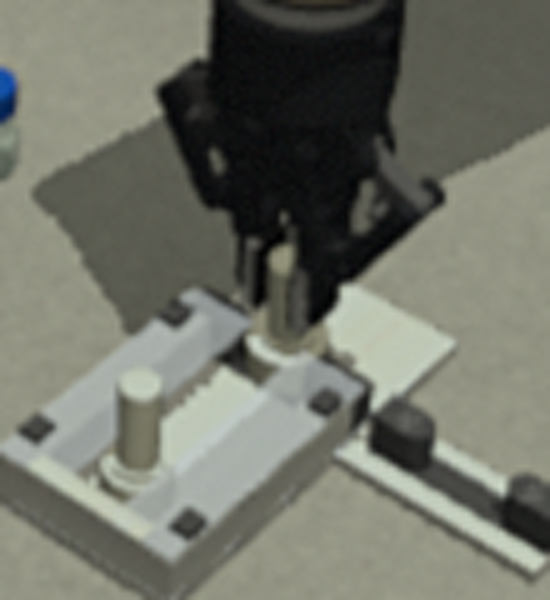

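```bash

python3 -m crank '[[1,0,0,-0.06,0,0,0],[1,0,0,0,0,0,0]]'
python3 -m crank '[[1,-0.1,0,0,0,0,0],[1,0,0,0,0,0,0]]'
python3 -m crank '[[1,-0.1,0,0,0,0,0],[1,0,0,0,0,0,0]]'
python3 -c "
from h import *
s=get_state();print(w2g(s['eef_pos']),'Fg',s['contact_force'][:2]@gx,s['contact_force'][:2]@gy, s['wrist_torque'])"
```

```text
time: 23.4
eef_pos: [0.5127, 0.0189, 0.0637]
tcp_rot: [-0.138, 0.99, 0.0, -0.003]
contact_force: [-6.0, -1.2, 8.2]
opening: 0.196
time: 23.6
eef_pos: [0.5132, 0.019, 0.0638]
tcp_rot: [-0.138, 0.99, 0.0, -0.003]
contact_force: [-8.8, -1.6, 10.3]
opening: 0.195
time: 23.8
eef_pos: [0.5141, 0.0193, 0.0637]
tcp_rot: [-0.138, 0.99, 0.0, -0.003]
contact_force: [-8.6, -1.3, 10.4]
opening: 0.202
[-0.00316428  0.000921  ] Fg -8.682289760157708 1.063724180353138 [-0.37993419  1.57023727 -0.09075633]
```

```bash
python3 -c "
from h import *
c=cam('scene');im=c['color'][:,:,::-1]; cv2.imwrite('pics/c8.png',im)
a=cv2.resize(im[235:320,345:430],None,fx=9,fy=7*1.0,interpolation=cv2.INTER_CUBIC)
a=cv2.resize(im[235:320,340:430],None,fx=7,fy=7,interpolation=cv2.INTER_CUBIC); cv2.imwrite('pics/s9.png',a)"
```

```text
(no output)
```

View pics/s9.png

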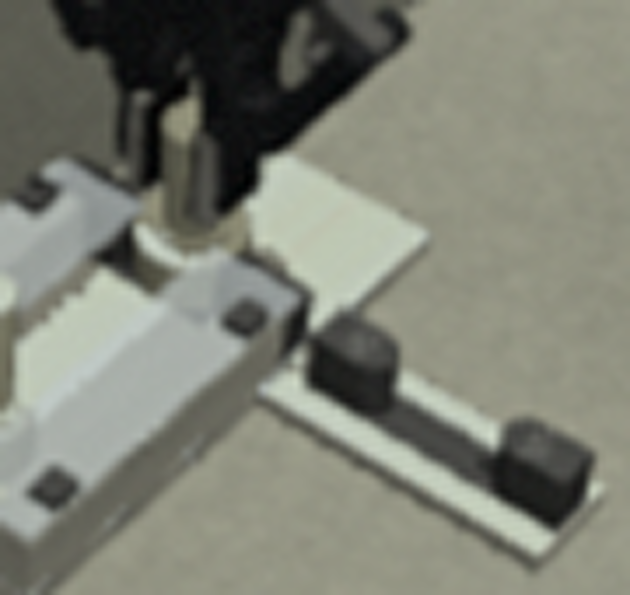

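```bash
python3 - <<'E'
from h import *
import numpy as np
from types import SimpleNamespace
c=cam('scene')
def jaw(gap,sgn,y0,ztop=.03,zb=.008):
    a=np.linspace(0,2*np.pi,200); yc=gap/2+.008
    P=[(0.008*np.cos(t),sgn*(yc-.008*np.sin(t) if np.sin(t)>0 else yc)) for t in a]+[(s*.008,sgn*.045) for s in(-1,1)]
    return np.array([[*(g2w(x,y+y0)+[.0022,.0042]),z] for x,y in P for z in (zb,ztop)])
for y0 in (.1,0):
  for gap in(.0335,.0385):
    L=proj(c,jaw(gap,-1,y0)); Rr=proj(c,jaw(gap,1,y0))   # -y side is image-left
    f=lambda u:(u-340+.5)*7
    print(y0,gap,"Lmin",f(L[:,0].min()),"Lmax",f(L[:,0].max()),"Rmin",f(Rr[:,0].min()),"Rmax",f(Rr[:,0].max()))
E
```

```text
0.1 0.0335 Lmin 305.50539593423866 Lmax 410.5745302532261 Rmin 487.6029946885002 Rmax 598.674644485509
0.1 0.0385 Lmin 305.50539593423866 Lmax 403.59044228060054 Rmin 494.72963959172597 Rmax 598.674644485509
0 0.0335 Lmin 45.82138597702658 Lmax 142.2084382844045 Rmin 214.27405110036068 Rmax 315.9910240879683
0 0.0385 Lmin 45.82138597702658 Lmax 135.7775519783487 Rmin 220.8382852133136 Rmax 315.9910240879683
```

Insert C is stopped:
- The push held at about 8.5 N, balanced sideways, while the foot stayed put and the stem began to lean forward in the pads.
- The parked plate's gap runs from about column 398 to 494 in the crop. That matches 38.5 mm, so the fitted plate should be the 33.5 mm one.

I'll back C out and take it to the tray.

```bash

python3 -m crank '[[1,0.5,0,0,0,0,0],[1,1,0,0,0,0,0],[1,1,0,0,0,0,0],[1,1,0,0,0,0,0],[1,0,0,0,0,0,0]]'
python3 -m crank '[[1,0,0,-2,0,0,0],[1,0,0,-2.5,0,0,0],[1,0,0,-2,0,0,0],[1,0,0,0,0,0,0]]'
python3 -c "
from h import *
togo((.535,.345),.12)
c=cam('scene');im=c['color'][:,:,::-1]; cv2.imwrite('pics/s10.png',cv2.resize(im[190:320,310:420],None,fx=5,fy=4.6,interpolation=cv2.INTER_CUBIC))"
```

```text
time: 24.4
eef_pos: [0.4812, 0.0096, 0.0638]
tcp_rot: [-0.137, 0.991, 0.0, -0.001]
contact_force: [-0.4, 0.7, -0.5]
opening: 0.201
time: 24.8
eef_pos: [0.4844, 0.0095, 0.1315]
tcp_rot: [-0.137, 0.99, -0.001, 0.003]
contact_force: [1.3, -0.3, -1.9]
opening: 0.202
togo cm (tool) [-14.    30.91   1.14]  rotvec err deg [-0.15  0.29  0.09]  t 24.8 F [ 1.3 -0.3 -1.9] op 0.202
```

View pics/s10.png

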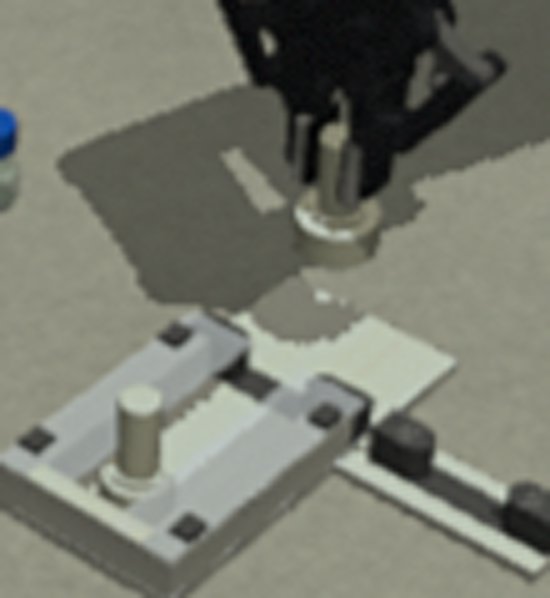

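```bash

python3 -m crank '[[1,-1.6,3.4,0,0,0,0],[1,-1.6,3.4,0,0,0,0],[1,-1.6,3.4,0,0,0,0],[1,-1.6,3.4,0,0,0,0],[1,-1.6,3.4,0,0,0,0]]'
python3 -m crank '[[1,-1.6,3.4,0,0,0,0],[1,-1.6,3.4,0,0,0,0],[1,-1.6,3.4,0,0,0,0],[1,-1.2,3.4,0,0,0,0],[1,0,0,2,0,0,0]]'
python3 -m crank '[[1,0,0,2,0,0,0],[1,0,0,0.8,0,0,0],[1,0,0,0,0,0,0],[1,0,0,0,0,0,0]]'
python3 -c "
from h import *
togo((.535,.345),.06)
c=cam('scene');im=c['color'][:,:,::-1]; cv2.imwrite('pics/s11.png',cv2.resize(im[250:430,400:560],None,fx=3.3,fy=3.3,interpolation=cv2.INTER_CUBIC))"
```

```text
time: 25.35
eef_pos: [0.512, 0.1964, 0.1264]
tcp_rot: [-0.137, 0.991, -0.0, -0.002]
contact_force: [0.8, -0.3, -1.1]
opening: 0.198
time: 25.85
eef_pos: [0.535, 0.3468, 0.1096]
tcp_rot: [-0.139, 0.99, 0.001, 0.002]
contact_force: [0.7, 0.4, -1.8]
opening: 0.195
time: 26.25
eef_pos: [0.534, 0.342, 0.0805]
tcp_rot: [-0.137, 0.991, -0.0, -0.0]
contact_force: [-0.5, 0.3, -1.1]
opening: 0.205
togo cm (tool) [-0.18  0.26  2.05]  rotvec err deg [-0.01 -0.05  0.06]  t 26.25 F [-0.5  0.3 -1.1] op 0.205
```

View pics/s11.png

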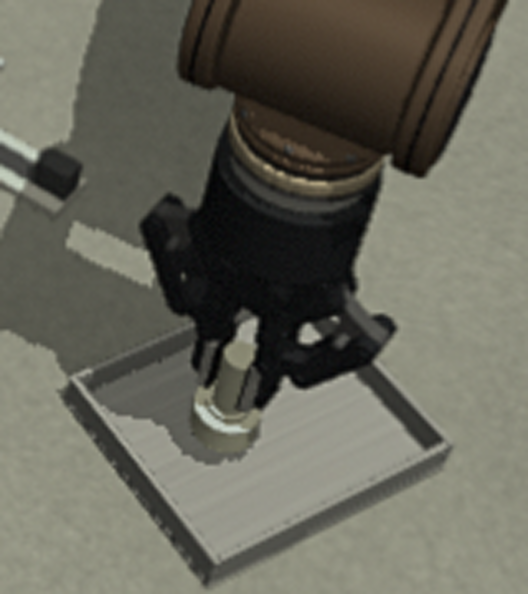

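```bash

python3 -m crank '[[1,-0.1,0.2,0.8,0,0,0],[1,0,0,0.5,0,0,0],[1,0,0,0.2,0,0,0],[1,0,0,0,0,0,0]]'
python3 -m crank '[[1,0,0,0.2,0,0,0],[1,0,0,0.1,0,0,0],[1,0,0,0,0,0,0]]'
python3 -m crank '[[1,0,0,0.1,0,0,0],[1,0,0,0.1,0,0,0],[1,0,0,0,0,0,0]]'
```

```text
time: 26.7
eef_pos: [0.5341, 0.3445, 0.0654]
tcp_rot: [-0.137, 0.991, -0.0, -0.0]
contact_force: [0.0, -0.6, -1.0]
opening: 0.2
time: 27.0
eef_pos: [0.5344, 0.3446, 0.0628]
tcp_rot: [-0.137, 0.991, -0.0, -0.0]
contact_force: [0.2, -0.3, -1.6]
opening: 0.198
time: 27.3
eef_pos: [0.5344, 0.3446, 0.0608]
tcp_rot: [-0.137, 0.991, -0.0, -0.0]
contact_force: [0.2, -0.5, -1.0]
opening: 0.2
```

```bash

python3 -m crank '[[1,0,0,0.1,0,0,0],[1,0,0,0.1,0,0,0],[1,0,0,0,0,0,0]]'
python3 -m crank '[[1,0,0,0.1,0,0,0],[1,0,0,0,0,0,0]]'
```

```text
time: 27.6
eef_pos: [0.5347, 0.3448, 0.0597]
tcp_rot: [-0.138, 0.99, 0.0, 0.0]
contact_force: [-1.6, -0.5, 2.8]
opening: 0.2
time: 27.8
eef_pos: [0.5349, 0.3449, 0.0597]
tcp_rot: [-0.138, 0.99, -0.0, 0.0]
contact_force: [-3.3, -1.8, 8.1]
opening: 0.198
```

```bash

python3 -m crank '[[0,0,0,-0.05,0,0,0],[0,0,0,0,0,0,0],[0,0,0,0,0,0,0],[0,0,0,0,0,0,0],[0,0,0,-1,0,0,0]]'
python3 -m crank '[[0,0,0,-3,0,0,0],[0,0,0,-3,0,0,0],[0,0,0,-2,0,0,0],[0,0,0,0,0,0,0]]'
python3 -c "
from h import *
togo((.6388,-.163),.16)
c=cam('scene');im=c['color'][:,:,::-1]; cv2.imwrite('pics/s12.png',cv2.resize(im[250:430,400:560],None,fx=3.3,fy=3.3,interpolation=cv2.INTER_CUBIC))"
```

```text
time: 28.3
eef_pos: [0.5332, 0.344, 0.0668]
tcp_rot: [-0.137, 0.991, -0.001, -0.002]
contact_force: [0.3, -0.6, -0.3]
opening: 0.498
time: 28.7
eef_pos: [0.5369, 0.3458, 0.1535]
tcp_rot: [-0.138, 0.99, 0.001, 0.004]
contact_force: [0.1, 0.3, 0.3]
opening: 0.499
togo cm (tool) [  4.05 -51.73  -0.75]  rotvec err deg [0.07 0.5  0.09]  t 28.7 F [0.1 0.3 0.3] op 0.499
```

View pics/s12.png

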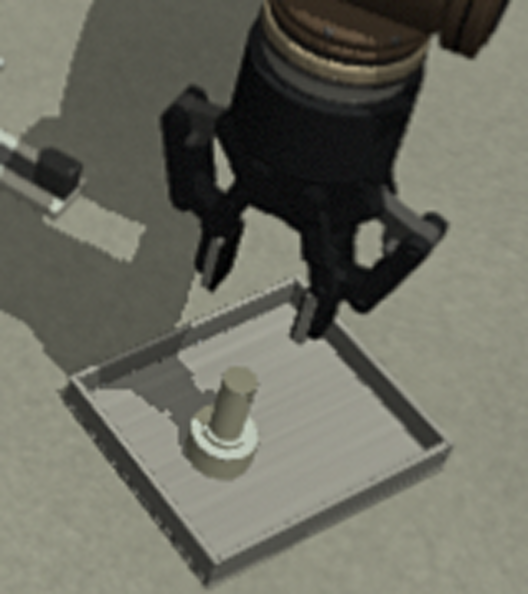

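C stands upright in the tray, with its foot at about (222,450) in the crop. Next is insert A.

```bash

python3 -m crank '[[0,0.3,-4.3,0,0,0,0],[0,0.3,-4.3,0,0,0,0],[0,0.3,-4.3,0,0,0,0],[0,0.3,-4.3,0,0,0,0],[0,0.3,-4.3,0,0,0,0]]'
python3 -m crank '[[0,0.3,-4.3,0,0,0,0],[0,0.3,-4.3,0,0,0,0],[0,0.4,-4.3,0,0,0,0],[0,0.4,-4.3,0,0,0,0],[0,0.4,-4.3,0,0,0,0]]'
python3 -m crank '[[0,0.4,-4.3,0,0,0,0],[0,0.4,-4.3,0,0,0,0],[0,0,0,2,0,0,0],[0,0,0,0,0,0,0],[0,0,0,0,0,0,0]]'
python3 -c "
from h import *
togo((.6388,-.163),.053)"
```

```text
time: 29.25
eef_pos: [0.5775, 0.132, 0.1463]
tcp_rot: [-0.138, 0.99, 0.0, -0.002]
contact_force: [1.5, 0.2, 0.7]
opening: 0.494
time: 29.75
eef_pos: [0.6188, -0.0796, 0.1462]
tcp_rot: [-0.137, 0.991, 0.001, -0.002]
contact_force: [0.5, 0.3, -0.1]
opening: 0.497
time: 30.25
eef_pos: [0.6341, -0.1622, 0.1261]
tcp_rot: [-0.138, 0.99, 0.001, -0.002]
contact_force: [1.1, 0.8, 0.9]
opening: 0.501
togo cm (tool) [-0.45 -0.23  7.3 ]  rotvec err deg [ 0.18 -0.21  0.09]  t 30.25 F [1.1 0.8 0.9] op 0.501
```

```bash

python3 -m crank '[[0,-0.2,-0.2,2.5,0,0,0],[0,-0.1,0,2,0,0,0],[0,0,0,1.5,0,0,0],[0,0,0,1,0,0,0],[0,0,0,0,0,0,0]]'
python3 -c "
from h import *
togo((.6388,-.163),.053)
c=cam('scene'); cv2.imwrite('pics/s13.png',cv2.resize(c['color'][170:290,210:340,::-1],None,fx=5,fy=5,interpolation=cv2.INTER_CUBIC)[:600])"
```

```text
time: 30.75
eef_pos: [0.638, -0.1631, 0.0568]
tcp_rot: [-0.138, 0.99, 0.001, -0.001]
contact_force: [-0.7, 0.2, -0.7]
opening: 0.496
togo cm (tool) [-0.08 -0.01  0.38]  rotvec err deg [ 0.11 -0.14  0.14]  t 30.75 F [-0.7  0.2 -0.7] op 0.496
```

View pics/s13.png

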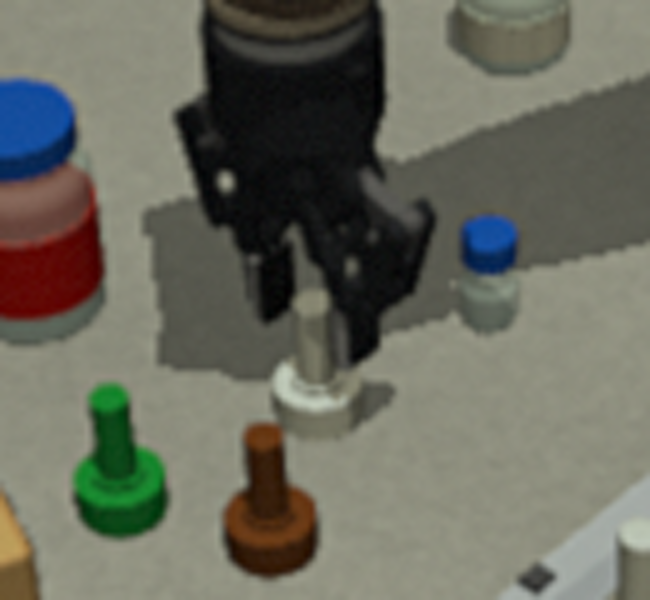

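```bash

python3 -m crank '[[1,-0.1,0,0.2,0,0,0],[1,0,0,0,0,0,0],[1,0,0,0,0,0,0],[1,0,0,0,0,0,0],[1,0,0,0,0,0,0]]' 30
python3 -m crank '[[1,0,0,0,0,0,0],[1,0,0,-3,0,0,0],[1,0,0,-3,0,0,0],[1,0,0,0,0,0,0]]'
python3 -m crank '[[1,1.9,3.4,0,0,0,0],[1,1.9,3.4,0,0,0,0],[1,1.9,3.4,0,0,0,0],[1,1.9,3.4,0,0,0,0],[1,1.9,3.4,0,0,0,0]]'
python3 -m crank '[[1,1.9,3.4,0,0,0,0],[1,0,0,0,0,0,0],[1,0,0,0,0,0,0],[1,0,0,0,0,0,0]]'
python3 -c "
from h import *
togo(g2w(-.05,0.0003),.064)"
```

```text
time: 31.3
eef_pos: [0.6404, -0.164, 0.0571]
tcp_rot: [-0.137, 0.991, -0.0, 0.001]
contact_force: [0.3, 0.8, 1.3]
opening: 0.197
time: 31.7
eef_pos: [0.6427, -0.1652, 0.1214]
tcp_rot: [-0.137, 0.99, -0.002, 0.004]
contact_force: [-0.0, -0.8, -0.1]
opening: 0.194
time: 32.2
eef_pos: [0.5, -0.0251, 0.1147]
tcp_rot: [-0.137, 0.991, 0.0, -0.001]
contact_force: [1.3, 0.3, -1.3]
opening: 0.193
time: 32.6
eef_pos: [0.4753, 0.0008, 0.1163]
tcp_rot: [-0.137, 0.991, -0.0, 0.0]
contact_force: [-0.1, -1.0, -1.0]
opening: 0.193
togo cm (tool) [0.45 0.67 5.23]  rotvec err deg [-0.03  0.02  0.07]  t 32.6 F [-0.1 -1.  -1. ] op 0.193
```

```bash

python3 -m crank '[[1,0.4,0.6,2,0,0,0],[1,0,0,1.5,0,0,0],[1,0,0,1,0,0,0],[1,0,0,0,0,0,0],[1,0,0,0,0,0,0]]'
python3 -m crank '[[1,0,0,0.2,0,0,0],[1,0,0,0.1,0,0,0],[1,0,0,0,0,0,0]]'
python3 -m crank '[[1,0,0,0.1,0,0,0],[1,0,0,0,0,0,0]]'
python3 -c "
from h import *
togo(g2w(-.05,0.0003),.0651)"
```

```text
time: 33.1
eef_pos: [0.4699, 0.0055, 0.0716]
tcp_rot: [-0.137, 0.991, -0.0, 0.0]
contact_force: [-0.2, 0.2, -1.1]
opening: 0.198
time: 33.4
eef_pos: [0.4695, 0.006, 0.0688]
tcp_rot: [-0.137, 0.991, -0.0, 0.0]
contact_force: [-0.1, 0.2, -2.9]
opening: 0.196
time: 33.6
eef_pos: [0.4692, 0.0061, 0.0675]
tcp_rot: [-0.138, 0.99, -0.0, 0.0]
contact_force: [0.4, 0.1, -0.7]
opening: 0.202
togo cm (tool) [ 0.   -0.    0.24]  rotvec err deg [-0.   0.   0.1]  t 33.6 F [ 0.4  0.1 -0.7] op 0.202
```

```bash

python3 -m crank '[[1,0,0,0.15,0,0,0],[1,0,0,0.05,0,0,0],[1,0,0,0,0,0,0]]'
python3 -m crank '[[1,0,0,0.1,0,0,0],[1,0,0,0,0,0,0]]'
python3 -m crank '[[1,-0.6,0,0,0,0,0],[1,-0.6,0,0,0,0,0],[1,-0.6,0,0,0,0,0],[1,0,0,0,0,0,0]]'
python3 -m crank '[[1,-0.3,0,0,0,0,0],[1,0,0,0,0,0,0]]'
```

```text
time: 33.9
eef_pos: [0.4691, 0.0061, 0.0653]
tcp_rot: [-0.138, 0.99, 0.0, -0.0]
contact_force: [0.2, -0.3, -2.0]
opening: 0.199
time: 34.1
eef_pos: [0.4695, 0.0061, 0.0651]
tcp_rot: [-0.138, 0.991, 0.0, -0.0]
contact_force: [-1.4, -0.3, 4.7]
opening: 0.195
time: 34.5
eef_pos: [0.4879, 0.0108, 0.0649]
tcp_rot: [-0.138, 0.99, -0.0, 0.001]
contact_force: [-0.7, -1.2, 2.5]
opening: 0.192
time: 34.7
eef_pos: [0.49, 0.0115, 0.065]
tcp_rot: [-0.138, 0.99, -0.0, 0.0]
contact_force: [-1.3, -1.3, 5.4]
opening: 0.194
```

Now small steps, since the stop is expected with the centre at about -14 mm.

```bash

python3 -m crank '[[1,-0.3,0,0,0,0,0],[1,0,0,0,0,0,0]]'
python3 -m crank '[[1,-0.3,0,0,0,0,0],[1,0,0,0,0,0,0]]'
python3 -m crank '[[1,-0.2,0,0,0,0,0],[1,0,0,0,0,0,0]]'
python3 -m crank '[[1,-0.2,0,0,0,0,0],[1,0,0,0,0,0,0]]'
python3 -c "
from h import *
s=get_state();print(w2g(s['eef_pos']),'Fg',s['contact_force'][:2]@gx,s['contact_force'][:2]@gy, s['wrist_torque'])"
```

```text
time: 34.9
eef_pos: [0.4926, 0.0123, 0.0651]
tcp_rot: [-0.138, 0.99, -0.0, -0.0]
contact_force: [-1.8, -0.3, 6.6]
opening: 0.196
time: 35.1
eef_pos: [0.4955, 0.0131, 0.0651]
tcp_rot: [-0.138, 0.99, -0.0, 0.0]
contact_force: [-2.7, -1.0, 7.7]
opening: 0.196
time: 35.3
eef_pos: [0.4973, 0.0136, 0.0651]
tcp_rot: [-0.138, 0.99, -0.0, -0.0]
contact_force: [-4.0, -0.3, 6.9]
opening: 0.196
time: 35.5
eef_pos: [0.4991, 0.0142, 0.0651]
tcp_rot: [-0.138, 0.99, -0.0, -0.0]
contact_force: [-2.5, -1.2, 7.4]
opening: 0.199
[-1.89915843e-02  1.36804036e-05] Fg -2.7170470088183403 -0.5182937960022173 [-0.27491605  0.67532629 -0.01952508]
```

```bash

python3 -m crank '[[1,-0.2,0,0,0,0,0],[1,0,0,0,0,0,0]]'
python3 -m crank '[[1,-0.2,0,0,0,0,0],[1,0,0,0,0,0,0]]'
python3 -m crank '[[1,-0.15,0,0,0,0,0],[1,0,0,0,0,0,0]]'
python3 -m crank '[[1,-0.15,0,0,0,0,0],[1,0,0,0,0,0,0]]'
python3 -c "
from h import *
s=get_state();print(w2g(s['eef_pos']),'Fg',s['contact_force'][:2]@gx,s['contact_force'][:2]@gy, s['wrist_torque'])"
```

```text
time: 35.7
eef_pos: [0.501, 0.0147, 0.0651]
tcp_rot: [-0.138, 0.99, -0.0, -0.0]
contact_force: [-4.9, -0.4, 8.0]
opening: 0.195
time: 35.9
eef_pos: [0.5028, 0.0153, 0.0651]
tcp_rot: [-0.138, 0.99, -0.0, -0.001]
contact_force: [-4.6, -0.9, 8.3]
opening: 0.2
time: 36.1
eef_pos: [0.5037, 0.0157, 0.0652]
tcp_rot: [-0.138, 0.99, -0.0, -0.001]
contact_force: [-4.8, -1.0, 9.8]
opening: 0.197
time: 36.3
eef_pos: [0.5043, 0.0159, 0.0653]
tcp_rot: [-0.138, 0.99, -0.0, -0.003]
contact_force: [-9.2, -2.5, 13.2]
opening: 0.198
[-0.01354778  0.00027428] Fg -9.540202961107248 0.13334935983470345 [-0.51149077  1.57567139 -0.10304055]
```

Insert A stops at -13.5 mm. A 41 mm foot in a 33.5 mm gap should stop at -14.1 mm, while a 38.5 mm gap would stop it at -8.4 mm. It goes to the tray.

```bash

python3 -m crank '[[1,0.5,0,0,0,0,0],[1,1,0,0,0,0,0],[1,1,0,0,0,0,0],[1,0.5,0,0,0,0,0],[1,0,0,0,0,0,0]]'
python3 -m crank '[[1,0,0,-2,0,0,0],[1,0,0,-3,0,0,0],[1,0,0,-2,0,0,0],[1,0,0,0,0,0,0]]'
python3 -c "
from h import *
togo((.46,.345),.12)"
```

```text
time: 36.8
eef_pos: [0.4767, 0.008, 0.0649]
tcp_rot: [-0.137, 0.991, -0.0, 0.0]
contact_force: [0.4, 0.0, 4.1]
opening: 0.19
time: 37.2
eef_pos: [0.4778, 0.008, 0.1362]
tcp_rot: [-0.138, 0.99, -0.001, 0.001]
contact_force: [0.1, -1.2, -0.4]
opening: 0.196
togo cm (tool) [-7.48 32.91  1.58]  rotvec err deg [-0.1   0.14  0.11]  t 37.2 F [ 0.1 -1.2 -0.4] op 0.196
```

```bash

python3 -m crank '[[1,-0.9,4,0,0,0,0],[1,-0.9,4,0,0,0,0],[1,-0.9,4,0,0,0,0],[1,-0.9,4,0,0,0,0],[1,-0.9,4,0,0,0,0]]'
python3 -m crank '[[1,-1,4,0,0,0,0],[1,-1,4,0,0,0,0],[1,-1,4.6,0,0,0,0],[1,0,0,2,0,0,0],[1,0,0,0,0,0,0]]'
python3 -m crank '[[1,0,0,2,0,0,0],[1,0,0,0.8,0,0,0],[1,0,0,0,0,0,0],[1,0,0,0,0,0,0]]'
python3 -c "
from h import *
togo((.46,.345),.061)
c=cam('scene');im=c['color'][:,:,::-1]; cv2.imwrite('pics/s14.png',cv2.resize(im[250:430,400:560],None,fx=3.3,fy=3.3,interpolation=cv2.INTER_CUBIC))"
```

```text
time: 37.7
eef_pos: [0.4635, 0.2139, 0.1317]
tcp_rot: [-0.137, 0.991, -0.0, -0.003]
contact_force: [1.1, 0.0, -0.9]
opening: 0.197
time: 38.2
eef_pos: [0.4564, 0.3417, 0.109]
tcp_rot: [-0.139, 0.99, -0.002, -0.005]
contact_force: [-0.9, 0.7, -1.9]
opening: 0.195
time: 38.6
eef_pos: [0.4603, 0.3416, 0.0862]
tcp_rot: [-0.137, 0.991, -0.0, -0.001]
contact_force: [0.3, 0.0, -1.8]
opening: 0.202
togo cm (tool) [-0.07  0.34  2.52]  rotvec err deg [-0.02 -0.06  0.03]  t 38.6 F [ 0.3  0.  -1.8] op 0.202
```

View pics/s14.png

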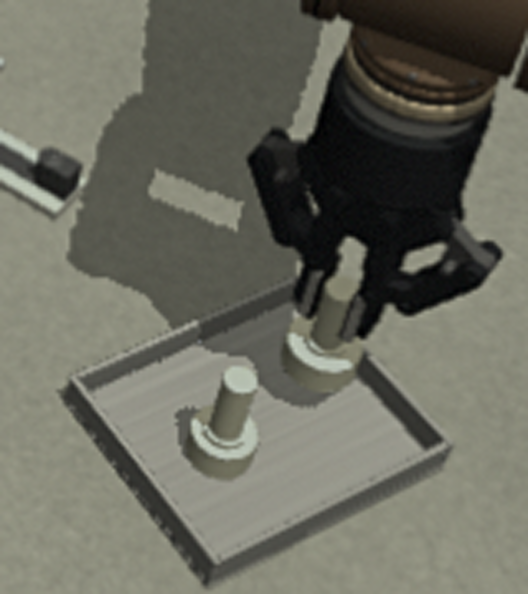

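```bash

python3 -m crank '[[1,-0.5,0.3,0.8,0,0,0],[1,0,0,0.8,0,0,0],[1,0,0,0.3,0,0,0],[1,0,0,0,0,0,0]]'
python3 -m crank '[[1,0,0,0.2,0,0,0],[1,0,0,0.1,0,0,0],[1,0,0,0,0,0,0]]'
python3 -m crank '[[1,0,0,0.1,0,0,0],[1,0,0,0.1,0,0,0],[1,0,0,0,0,0,0]]'
```

```text
time: 39.05
eef_pos: [0.4636, 0.3463, 0.0663]
tcp_rot: [-0.138, 0.99, -0.0, -0.001]
contact_force: [0.0, 0.1, -1.1]
opening: 0.199
time: 39.35
eef_pos: [0.4643, 0.3466, 0.0644]
tcp_rot: [-0.137, 0.991, -0.0, -0.0]
contact_force: [-0.8, -0.9, -1.2]
opening: 0.197
time: 39.65
eef_pos: [0.4642, 0.3465, 0.0623]
tcp_rot: [-0.138, 0.991, -0.0, -0.0]
contact_force: [1.5, -0.6, -1.8]
opening: 0.196
```

```bash

python3 -m crank '[[1,0,0,0.1,0,0,0],[1,0,0,0.1,0,0,0],[1,0,0,0,0,0,0]]'
python3 -m crank '[[0,0,0,-0.05,0,0,0],[0,0,0,0,0,0,0],[0,0,0,0,0,0,0],[0,0,0,0,0,0,0],[0,0,0,-1,0,0,0]]'
python3 -m crank '[[0,0,0,-3,0,0,0],[0,0,0,-3,0,0,0],[0,0,0,-4,0,0,0],[0,0,0,-4,0,0,0],[0,0,0,0,0,0,0]]'
python3 -c "
from h import *
c=cam('scene');im=c['color'][:,:,::-1]; cv2.imwrite('pics/s15.png',im)
cv2.imwrite('pics/s15z.png',cv2.resize(im[250:430,320:560],None,fx=3.3,fy=3.3,interpolation=cv2.INTER_CUBIC))"
```

```text
time: 39.95
eef_pos: [0.4645, 0.3467, 0.0611]
tcp_rot: [-0.138, 0.99, -0.0, 0.0]
contact_force: [-1.3, -0.7, 2.8]
opening: 0.197
time: 40.45
eef_pos: [0.4632, 0.346, 0.0696]
tcp_rot: [-0.137, 0.991, -0.001, -0.002]
contact_force: [0.5, 0.1, 0.1]
opening: 0.498
time: 40.95
eef_pos: [0.4678, 0.3485, 0.2197]
tcp_rot: [-0.138, 0.99, 0.002, 0.007]
contact_force: [0.1, 0.2, 1.0]
opening: 0.5
```

View pics/s15z.png

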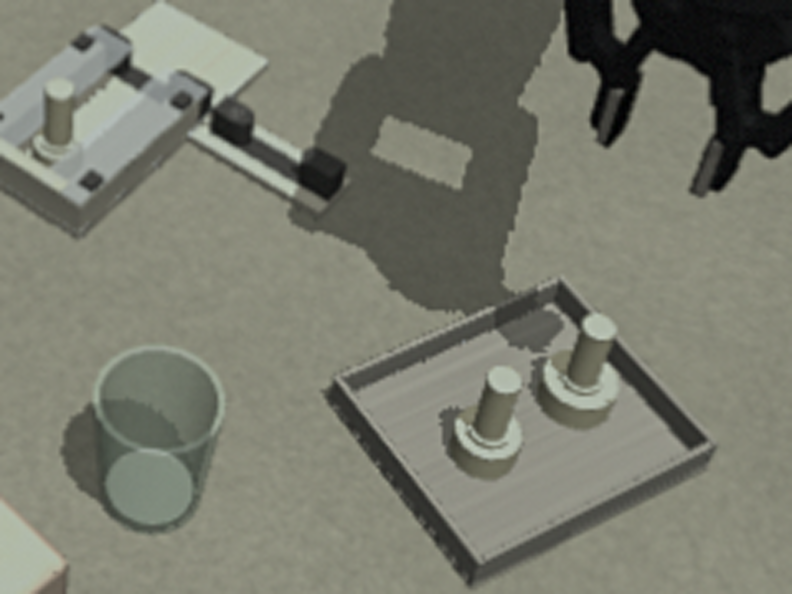

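View pics/s15.png

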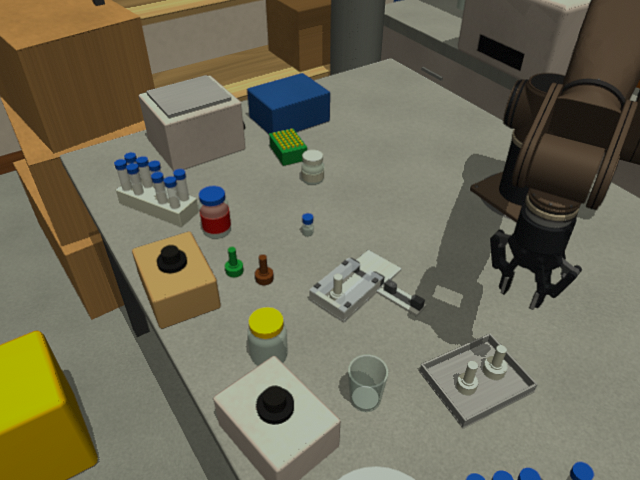

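In the full view, two inserts stand upright in the tray at about (468,380) and (496,362). The third stands in the bay at (337,287), and the bystanders have not moved from the first picture. I'll hand the job in.

```bash
python3 -c "
from plant import *
print(sign_off(), get_state()['time'])"
```

```text
the job is handed in; nothing more can be done
the job is handed in; nothing more can be done
```

I tested all three inserts on the fitted plate: one passes and stands in the bay, and the other two stand upright in the tray. I handed the job in about 41 s into the 72 s allowed; no verdict was reported.

| Insert | Where it started (x, y) | Result at the plate | Where it is now |
|---|---|---|---|
| Smallest foot | (0.52, -0.30) | Passed right through with only light drag, under 5 N | In the covered bay, centre about 93 mm past the throat |
| Middle foot | (0.45, -0.19) | Stopped; push under 10 N, even on both jaws | In the tray |
| Largest foot | (0.64, -0.16) | Stopped 13.5 mm before the throat; push about 9.5 N | In the tray |

- **Last check:** the final picture showed all three inserts upright and released, the arm clear, and the bystanders and the brown and green look-alikes where they began.
- **Fitted plate:** it is most likely the 33.5 mm one. The largest insert stopped where a 41 mm foot would in that gap, and the parked plate's gap looked like 38.5 mm.
- **What disagreed:**
  - The two cameras differed by 3 to 8 mm, so I corrected for that using an insert held in the gripper.
  - The middle insert's stop was not clear-cut. First resistance came 7 to 8 mm before the throat, but the gripper crept on to about 3 mm while the stem leaned in the pads. I counted it as blocked because the force levelled off, stayed even side to side, and the stem leaned in the picture.

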